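# Pack the two-layer sample case

## Task

Pack the two-layer wooden case: slide the two flat sample tins along the loading board into the bottom pockets, one in each, without lifting them off the board. Then fit the divider tray level and fully home in the case on top of them, and after that put the boss head into either of the tray's compartments and let go. Leave everything else on the bench in its place.

Things in the scene. Friction and masses are not known exactly. Their poses are not given: they have to be found in the camera images.
- case: Fixed wooden case and loading board, one rigid piece. Origin on the table under the centre of the two-pocket part; x from the board into the case (roughly away from the robot), y left, z up. Walls 8 mm thick, 44 mm high, at the back (inner face x = 50 mm) and sides (inner faces y = +-100 mm). Front open but for two corner posts, x = -58..-50 mm, from |y| = 93 mm outwards, 44 mm high.
- board (a point): centre of the loading board's top (case axes), 22 mm above the table, level with the rim of the pockets. The flat board runs from case x = -195 mm up to the pockets' front edges at x = -43 mm and is 216 mm wide (case y = -108..108), with no edge strips.
- pocket_left (a point): centre of the floor of the left pocket, case x = 0, y = +49 mm (case axes). Pocket 86 x 86 mm, 18 mm deep, floor 4 mm above the table; a 12 mm web separates it from the other.
- pocket_right (a point): the same for the right pocket, case x = 0, y = -49 mm
- tray_home (a point): where the tray's underside centre belongs (case axes): over case x = 0, y = 0, on the pockets' rim, 22 mm above the table. Room for the tray between walls and posts: 100 x 200 mm.
- tin_a: flat round aluminium sample tin with a lid, 74 mm across, 16 mm high, about 0.11 kg; origin at the centre of its underside, z up. It stands on the loading board in front of one of the pockets, and drops into a pocket when pushed over the pocket's front edge.
- tin_b: a second tin, the same as tin_a, in front of the other pocket
- tray: loose plywood divider tray, 96 (x) x 196 (y) mm, about 0.26 kg, flat on the table left or right of the board; origin at its underside centre. Floor 8 mm thick (its lowest 4 mm is 2 mm smaller all round), rim 4 mm thick, 20 mm high. A 12 mm partition along x at y = 0, 20 mm high, makes two compartments 88 x 88 mm centred at y = +-50 mm. Same either way round.
- tray_grip (a point): on the tray's grip, 32 mm above its underside (tray axes): the partition's middle, x = -28..28 mm, rises to 42 mm above the underside and is 12 mm thick across y; to lift the tray by
- boss: loose dark steel boss head (clamp block), 50 mm (x) by 28 mm (y) by 40 mm high, with a small thumb screw sticking out to x = 38 mm, about 0.18 kg; origin at the centre of the block's underside, z up; upright on the table on the other side of the board from the tray
- boss_center (a point): centre of the boss head's block, 20 mm above its underside (axes as the block's)
- beaker: bystander: white open beaker, 64 mm wide, 85 mm tall
- reagent: bystander: amber reagent bottle, 60 mm wide, 130 mm tall
- stopper: bystander: black rubber stopper, 34 mm wide, 30 mm tall
- spatula: bystander: thin steel lab spatula with a wooden middle, 175 mm long, lying down; origin at its middle
- pencilbox: bystander: flat yellow box, 60 x 160 x 18 mm
Mind the look-alikes: they are no part of the job. Leave any turquoise look-alike of the tin_b alone.

How it is judged:
By the outcome, as a careful person would: the job done as asked, in the order asked, and still so for the second after the job is handed in, with the robot touching nothing.
It also fails if it takes over 72 s, if anything falls off the work surface, if the arm or the gripper's body presses on something with over 40 N, if the wrist force passes 120 N, or if a joint passes its speed limit or range.

## Robot

A 6-joint arm with a two-finger parallel gripper is mounted at the origin on the work surface. World frame = base frame: x ahead of the robot, y to its left, z up, the work surface at z = 0. Lengths are in m, angles in rad, forces in N, time in s.
With the tool pointing down it reaches from about 0.25 to 0.775 m from the base axis. Payload 4 kg.
Tool frame: the origin (TCP) lies between the finger pads; the fingertips stand 14 mm ahead of it and the grasp point (between the pads) lies 5 mm behind it; z points along the fingers, y is the direction in which the jaws open and shut (so a half turn about z gives the same grasp; the last joint's range is limited). The gripper opens to 94 mm and grips with 3 to 60 N. Pads are 16 mm wide; open, the fingers measure 119 mm over their backs; the gripper's body (75 mm by 177 mm) begins 78 mm behind the grasp point.
Start: joints at [1.116, 0.087, 1.371, -0, 1.684, -0.103], TCP at [0.19, 0.516, 0.22] pointing down, gripper open.
Joint ranges: [-3.1, 3.1], [-0.76, 2.03], [0.27, 2.55], [-1.08, 4.22], [0.17, 2.65], [-2.57, 2.57]. Speed limits (rad/s): [2.79, 2.79, 3.14, 3.14, 3.14, 3.14].

## Interface

Orientations are given as [roll, pitch, yaw] about the fixed x, y, z axes, in that order (R = Rz(yaw) Ry(pitch) Rx(roll)).
In Python, from bench import robot, cams, spotter gives the robot as it stands.
- The arm moves only by the shell command python3 -m inch 'ROWS'. ROWS is JSON, a list of rows, each an object of numbers: "grip": the opening, from 0 (shut) to 1 (fully open); "dx", "dy", "dz": the shift along the tool's x, y, z in units of 25 mm (1.0 is 25 mm); "rx", "ry", "rz": the turn, a rotation vector about the tool's x, y, z in units of 5 degrees (1.0 is 5 degrees). A call has 1 to 12 rows; each row shifts and turns the pose as measured when the row begins, along the tool's axes as they then stand; what a row does not reach is not made up. A row lasts 1/8 s, in which the tool goes at most 62.5 mm and 10.7 degrees, less where a joint would pass 70% of its speed; a pose out of reach is approached as far as the arm can. A call is refused whole if a number of a shift passes 1 or a number of a turn 1, either way. A call with a gripper value outside its range is refused whole. The fingers move at their own pace and stop on an object; the grip force is fixed at half the most. Time passes only in rows, so rows that do not move let the fingers close. It gives the time, the measured TCP pose, the force and the opening at its end, in the units of the state.
- robot.get_obs(): the state, without advancing time (a new reading comes with each control period).
- cams.snapshot(name): name is "scene" or "top" or "wrist"; returns a dict with "frame" (420x560x3 uint8, red, green, blue), "intrinsics" (3x3 intrinsics, pixels), "eye" and "orientation" of the camera in the world. Camera axes: x right, y up, looking along -z (the intrinsics and any distortion apply to the point x, -y, -z); pixel columns grow to the right and rows downward; lengths in m; the calibration is good to about 2 mm. A picture is of the moment at which its call begins. There is no depth.
- robot.close_job(): hands the job in, once; it reports no verdict.
Trained networks look in a picture, given as the dict that the camera call returned (one of the last four; its "shot" number tells which), for a name from the list of things; names that differ only in an ending like _2 or _b are one class to them, and where a whole thing is asked for, a point or a joint stands for the part that bears it (a point fixed in the world has none). Each returns a list of dicts, best first, with "score" (0 to 1); they miss things now and then, are a little off and sometimes report something else, mostly with a low value. They report only what shows in the picture. A call takes as long as a camera call. They do not tell look-alikes from the thing itself.
- spotter.regions_of(picture, query): "pixels" (420x560 bool, what is visible of it) and "extent" ([left, top, right, bottom] in pixels, round what is visible of it).
- spotter.place_of(picture, query): "pixel" ([column, row] in pixels: a listed point, or the origin of a listed thing).
The state is a dict: "time": time; "joint_positions": joint angles; "qvel": joint speeds; "joint_torque": joint torques, N m; "tool_pos": TCP position; "ee_rot": TCP orientation; "wrist_force": force on the tool from outside, world axes, zero at the start; "wrist_torque": the same for the moment, N m; "width": finger opening in m.
Only numpy, scipy, OpenCV 4.12 (cv2) and the standard library are available. Lean on these libraries where they do the work, as an engineer would, in place of code of your own. Each camera call takes 0.05 s, during which the arm holds its last target.

## Working session

There is one attempt and no reset: what is moved stays moved. The work goes in short steps, Python scripts to look and compute and a shell command to move; the robot and the scene stay as the last step left them, time stands still between calls to the robot, and variables do not carry over. Pictures are saved under pics/ and viewed, and the job is handed in when it is done.

```bash
ls; mkdir -p pics; python3 - <<'E'
from bench import robot,cams,spotter
import cv2
o=robot.get_obs();print(o)
for n in ["scene","top"]:
    s=cams.snapshot(n);cv2.imwrite(f"pics/{n}0.png",s["frame"][:,:,::-1]);print(n,s["intrinsics"],s["eye"],s["orientation"],s.keys())
    for q in ["case","board","pocket_left","pocket_right","tray_home","tin_a","tray","tray_grip","boss","boss_center"]:
        r=spotter.place_of(s,q);print(q,[(x["pixel"],round(x["score"],2)) for x in r])
E
```

```text
pics
{'time': 0.0, 'joint_positions': array([ 1.11592253e+00,  8.79734315e-02,  1.37221760e+00, -1.70131354e-05,
        1.68356312e+00, -1.03100604e-01]), 'qvel': array([ 4.76548213e-05, -8.25788349e-04, -6.02451667e-04, -1.87271787e-03,
        1.37736889e-03, -2.45886704e-03]), 'joint_torque': array([-1.88558835e-03, -3.40186644e+01, -3.02423573e+01,  7.16917310e-02,
        3.30421503e-02, -1.78407595e-04]), 'tool_pos': array([0.18930094, 0.51586891, 0.21831264]), 'ee_rot': array([-3.13944089e+00, -2.05637886e-04,  2.78981734e+00]), 'wrist_force': array([ 0.27249315, -0.76261328, -0.26242023]), 'wrist_torque': array([-0.00720371, -0.01315985,  0.03229719]), 'width': 0.0936301136378512}
scene [[442.40636925   0.         276.83691911]
 [  0.         442.40636925 205.58104212]
 [  0.           0.           1.        ]] [ 1.16567058 -0.22930433  0.70644076] [0.77860131 0.00522295 1.20774518] dict_keys(['frame', 'intrinsics', 'eye', 'orientation', 'shot'])
case [([298.0, 247.1], 0.74)]
board [([269.3, 202.2], 0.9)]
pocket_left [([315.2, 235.3], 0.83)]
pocket_right [([271.9, 254.6], 0.
[... 459 characters left out ...]
] [ 0.07773616 -0.01158636 -1.58397496] dict_keys(['frame', 'intrinsics', 'eye', 'orientation', 'shot'])
case [([282.0, 186.0], 0.77), ([410.6, 161.2], 0.75), ([155.0, 269.6], 0.16)]
board [([289.4, 237.3], 0.8), ([156.3, 265.1], 0.64)]
pocket_left [([259.7, 192.4], 0.93)]
pocket_right [([299.7, 183.4], 0.57), ([380.2, 179.7], 0.26)]
tray_home [([283.1, 190.8], 0.94), ([282.9, 186.6], 0.69), ([378.0, 182.0], 0.65), ([157.0, 270.6], 0.28)]
tin_a [([210.1, 242.6], 0.94), ([271.8, 236.5], 0.9), ([275.0, 301.2], 0.87), ([310.8, 227.6], 0.72)]
tray [([411.1, 253.6], 0.69)]
tray_grip [([417.3, 250.8], 0.62)]
boss [([156.0, 269.0], 0.65)]
boss_center [([154.8, 270.9], 0.79), ([384.8, 179.5], 0.24)]
```

View pics/scene0.png

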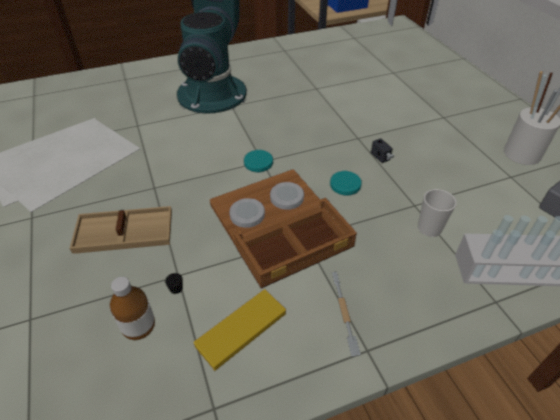

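View pics/top0.png

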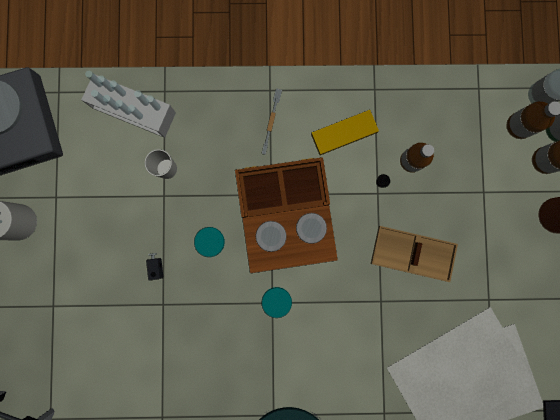

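```bash
cat > h.py <<'E'
import numpy as np,cv2
from scipy.spatial.transform import Rotation as R
from bench import robot,cams,spotter
def proj(s,P):
    P=np.atleast_2d(P);M=R.from_euler('xyz',s["orientation"]).as_matrix()
    c=(P-s["eye"])@M; K=s["intrinsics"]
    return np.c_[K[0,2]+K[0,0]*c[:,0]/-c[:,2],K[1,2]+K[1,1]*(-c[:,1])/-c[:,2]]
def ray(s,uv,z):
    M=R.from_euler('xyz',s["orientation"]).as_matrix();K=s["intrinsics"]
    d=M@np.array([(uv[0]-K[0,2])/K[0,0],-(uv[1]-K[1,2])/K[1,1],-1])
    return s["eye"]+d*(z-s["eye"][2])/d[2]
def crop(s,x0,y0,x1,y1,f,name,pts=None):
    im=np.ascontiguousarray(s["frame"][:,:,::-1])[y0:y1,x0:x1];im=cv2.resize(im,None,fx=f,fy=f,interpolation=cv2.INTER_CUBIC)
    if pts is not None:
        for p in pts: cv2.circle(im,(int((p[0]-x0+.5)*f),int((p[1]-y0+.5)*f)),2,(0,255,0),-1)
    cv2.imwrite("pics/"+name,im)
E
python3 - <<'E'
from h import *
s=cams.snapshot("top")
crop(s,200,150,350,280,5,"a.png");crop(s,360,215,470,290,7,"b.png");crop(s,130,240,180,290,10,"c.png")
for q in ["tin_a","tray","boss"]:
  for r in spotter.regions_of(s,q):
    m=r["pixels"].astype(np.uint8);M=cv2.moments(m,True)
    print(q,round(r["score"],2),r["extent"],M["m10"]/M["m00"],M["m01"]/M["m00"],cv2.minAreaRect(cv2.findNonZero(m)))
for uv,z in [((271.5,236.5),.038),((311,228),.038)]:print(ray(s,uv,z))
E
```

```text
tin_a 0.91 [261.5, 287.5, 291.4, 317.6] 276.2318244170096 302.0727023319616 ((276.5, 302.0), (30.405588150024414, 28.991378784179688), 45.0)
tin_a 0.81 [195.5, 228.5, 223.2, 260.3] 208.83945578231294 241.69659863945577 ((208.75001525878906, 241.75001525878906), (28.991378784179688, 29.698482513427734), 45.0)
tin_a 0.57 [295.7, 213.4, 328.3, 243.3] 310.90896551724137 227.8055172413793 ((311.0000305175781, 227.50003051757812), (30.40559196472168, 28.991374969482422), 45.0)
tin_a 0.56 [255.0, 221.2, 289.3, 251.0] 270.7111111111111 235.77777777777777 ((271.0, 236.0), (30.0, 28.0), 90.0)
tray 0.77 [369.9, 228.4, 457.2, 280.7] 413.87262124002456 253.78360957642727 ((413.93218994140625, 253.83518981933594), (83.6543197631836, 40.397705078125), 13.172553062438965)
tray 0.67 [141.5, 149.7, 179.5, 177.5] 159.93388429752065 164.07575757575756 ((160.6999969482422, 163.39999389648438), (33.83636474609375, 26.879358291625977), 18.43494987487793)
tray 0.42 [233.5, 157.5, 336.1, 270.9] 284.69242758799845 211.29783088712819 ((285.7768249511719, 214.66525268554688), (105.24296569824219, 89.69222259521484), 81.98290252685547)
boss 0.84 [147.6, 254.2, 160.6, 280.5] 153.95770392749245 267.41993957703926 ((153.96949768066406, 266.2256164550781), (24.957529067993164, 15.570846557617188), 83.6598129272461)
[0.51568103 0.03254337 0.038     ]
[ 0.53491297 -0.0629091   0.038     ]
```

View pics/a.png

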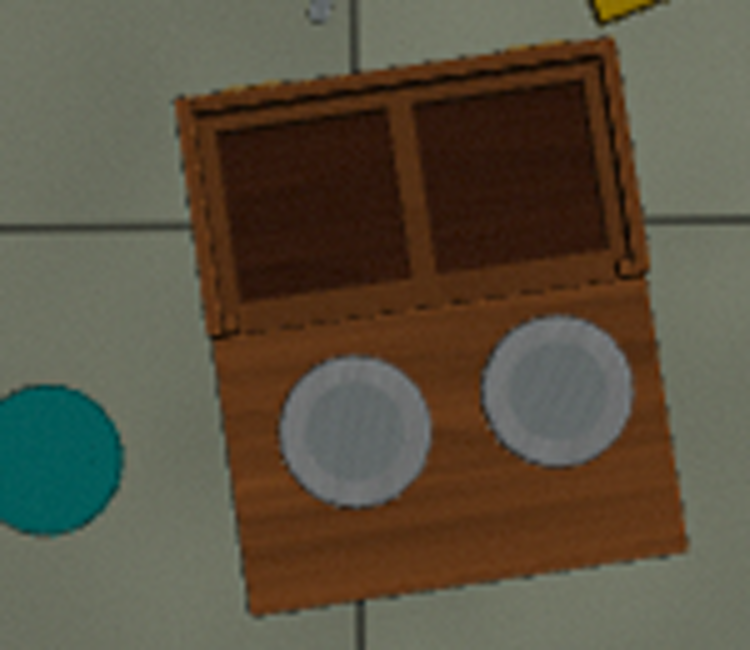

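View pics/b.png

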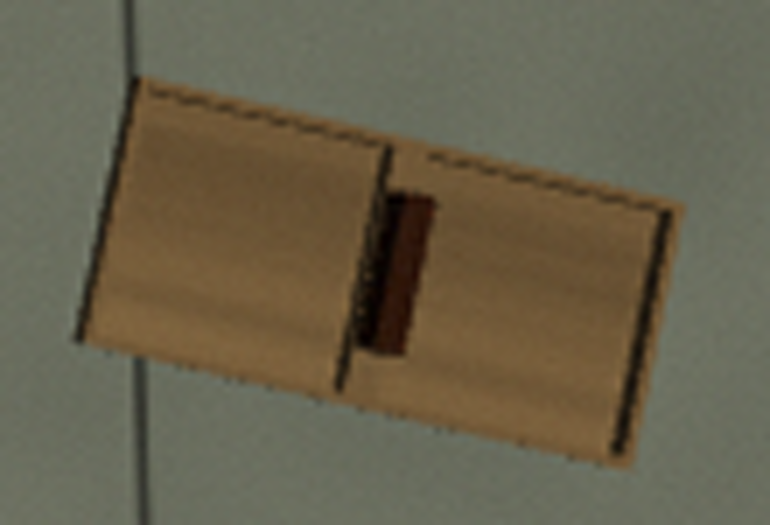

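View pics/c.png

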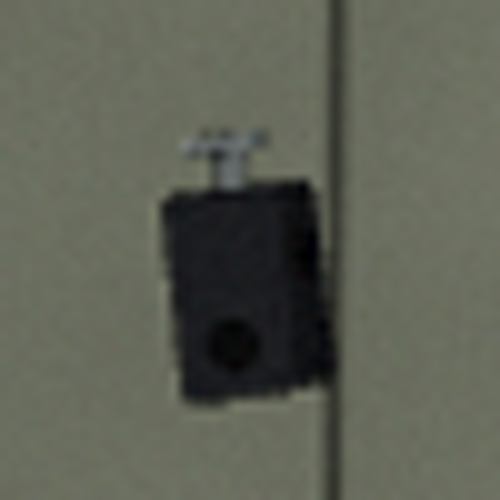

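```bash
cat > fit.py <<'E'
from h import *
from scipy.optimize import least_squares
s=cams.snapshot("top")
def fit(pts,off,f,x0):
    P=np.array([p[:3] for p in pts])/1000.;U=np.array([((p[3]+.5)/f-.5+off[0],(p[4]+.5)/f-.5+off[1]) for p in pts])
    def W(x):
        c,n=np.cos(x[2]),np.sin(x[2]);return P@np.array([[c,-n,0],[n,c,0],[0,0,1]]).T+[x[0],x[1],0]
    r=least_squares(lambda x:(proj(s,W(x))-U).ravel(),x0)
    print(r.x,np.round(r.fun.reshape(-1,2),1).tolist());return r.x
case=[(-195,108,22,250,614),(-195,-108,22,687,550),(58,108,44,178,100),(58,-108,44,613,40),(-58,108,44,213,336),(-58,-108,44,648,275),
(43,92,22,215,130),(43,6,22,388,108),(-43,92,22,240,300),(-43,6,22,412,277),(43,-6,22,414,103),(43,-92,22,583,80),(-43,-6,22,436,272),(-43,-92,22,610,246)]
c=fit(case,(200,150),5,[.6,0,0])
t=fit([(48,98,20,137,76),(-48,98,20,80,342),(48,-98,20,684,205),(-48,-98,20,630,467),(28,-6,42,437,198),(-28,-6,42,405,356)],(360,215),7,[.5,-.3,0])
b=fit([(25,14,40,165,200),(-25,14,40,185,403),(-25,-14,0,333,380)],(130,240),10,[.5,.3,0])
for uv in [(355,430),(558,390)]:
    w=ray(s,((uv[0]+.5)/5-.5+200,(uv[1]+.5)/5-.5+150),.038);d=w[:2]-c[:2];cc,n=np.cos(c[2]),np.sin(c[2])
    print("tin",w,"case:",[d[0]*cc+d[1]*n,-d[0]*n+d[1]*cc])
E
python3 fit.py
```

```text
[0.63586041 0.00530148 0.12938678] [[-0.2, 0.5], [0.4, 0.5], [-0.6, -0.5], [0.6, -0.8], [-1.1, -0.3], [0.8, -0.8], [0.1, 0.1], [0.0, -0.4], [-0.2, 0.5], [0.2, 0.2], [-0.4, -0.0], [0.2, -0.3], [0.2, 0.5], [0.0, 0.8]]
[ 0.47018286 -0.31618296 -0.24091432] [[0.2, -0.2], [0.1, 0.1], [-0.0, -0.5], [0.0, 0.5], [-0.1, -0.1], [-0.2, 0.2]]
[0.4420824  0.31635672 0.08866609] [[-0.2, -0.5], [-0.5, 0.3], [0.7, 0.2]]
tin [0.51787088 0.03468356 0.038     ] case: [np.float64(-0.11321223100102043), np.float64(0.04436020555242849)]
tin [ 0.5358713  -0.06340919  0.038     ] case: [np.float64(-0.10801879701771899), np.float64(-0.055235130103933945)]
```

```bash
cat > go.py <<'E'
# usage: go.py case|world x y z yaw_rel_deg
import sys
from h import *
C=np.array([0.63586,0.00530,0.12939])
def delta(frame,x,y,z,yaw=None):
    o=robot.get_obs();p=np.array(o["tool_pos"]);M=R.from_euler('xyz',o["ee_rot"]).as_matrix()
    t=np.array([x,y,z],float)
    if frame=="case":
        t[:2]=C[:2]+np.array([[np.cos(C[2]),-np.sin(C[2])],[np.sin(C[2]),np.cos(C[2])]])@t[:2]
    Mt=R.from_euler('xyz',[np.pi,0,np.pi+(C[2] if yaw is None else yaw)]).as_matrix()
    d=M.T@(t-p)/.025; r=R.from_matrix(M.T@Mt).as_rotvec()/np.radians(5)
    df=Mt.T@(t-p)/.025
    c=R.from_euler('z',-C[2]).apply(p-[C[0],C[1],0])
    print("t",round(o["time"],2),"pos",np.round(p,4),"case",np.round(c,4),"F",np.round(o["wrist_force"],1),"w",round(o["width"],4))
    print("d now-axes",np.round(d,2),"rot",np.round(r,2),"d in final axes",np.round(df,2))
if __name__=="__main__":
    a=sys.argv; delta(a[1],*map(float,a[2:5]),float(a[5]) if len(a)>5 else None)
E
python3 -m inch '[{"grip":0.43,"rz":-0.92,"dy":-1,"dx":-0.4},{"rz":-0.92,"dy":-1,"dx":-0.4,"grip":0.43},{"rz":-0.92,"dy":-1,"dx":-0.4,"grip":0.43},{"rz":-0.92,"dy":-1,"dx":-0.4,"grip":0.43},{"rz":-0.92,"dy":-1,"dx":-0.4,"grip":0.43},{"rz":-0.92,"dy":-1,"dx":-0.4,"grip":0.43}]'; python3 go.py case -0.172 0.044 0.1
```

```text
t 1.35 pos [0.1895 0.5163 0.2195] case [-0.3767  0.5643  0.2195] F [-0.5 -0.2  1.1] w 0.0937
d now-axes [-16.89 -14.66   4.78] rot [ 0.    0.   -5.51] d in final axes [ -8.19 -20.81   4.78]invalid input at $[0]: expected keys grip, dx, dy, dz, rx, ry, rz
```

```bash
python3 -m inch '[{"grip":0.43,"dx":-0.5,"dy":-1,"dz":0,"rx":0,"ry":0,"rz":-0.92},{"grip":0.43,"dx":-0.5,"dy":-1,"dz":0,"rx":0,"ry":0,"rz":-0.92},{"grip":0.43,"dx":-0.5,"dy":-1,"dz":0,"rx":0,"ry":0,"rz":-0.92},{"grip":0.43,"dx":-0.5,"dy":-1,"dz":0,"rx":0,"ry":0,"rz":-0.92},{"grip":0.43,"dx":-0.5,"dy":-1,"dz":0,"rx":0,"ry":0,"rz":-0.92},{"grip":0.43,"dx":-0.5,"dy":-1,"dz":0,"rx":0,"ry":0,"rz":-0.92},{"grip":0.43,"dx":-0.5,"dy":-1,"dz":0,"rx":0,"ry":0,"rz":0},{"grip":0.43,"dx":-0.5,"dy":-1,"dz":0,"rx":0,"ry":0,"rz":0},{"grip":0.43,"dx":-0.5,"dy":-1,"dz":0,"rx":0,"ry":0,"rz":0},{"grip":0.43,"dx":-0.5,"dy":-1,"dz":0,"rx":0,"ry":0,"rz":0}]'; python3 go.py case -0.172 0.044 0.1
```

```text
time: 2.6
tool_pos: [0.3081, 0.2608, 0.2201]
ee_rot: [3.14, 0.003, -2.991]
wrist_force: [-0.2, -0.4, -0.6]
width: 0.0403
t 2.6 pos [0.3081 0.2608 0.2201] case [-0.292   0.2957  0.2201] F [-0.2 -0.4 -0.6] w 0.0403
d now-axes [ -4.57 -10.18   4.8 ] rot [0.02 0.03 0.25] d in final axes [ -4.8  -10.07   4.8 ]
```

```bash
python3 -m inch '[{"grip":0.43,"dx":-0.44,"dy":-0.92,"dz":0.44,"rx":0,"ry":0,"rz":0.25},{"grip":0.43,"dx":-0.44,"dy":-0.92,"dz":0.44,"rx":0,"ry":0,"rz":0},{"grip":0.43,"dx":-0.44,"dy":-0.92,"dz":0.44,"rx":0,"ry":0,"rz":0},{"grip":0.43,"dx":-0.44,"dy":-0.92,"dz":0.44,"rx":0,"ry":0,"rz":0},{"grip":0.43,"dx":-0.44,"dy":-0.92,"dz":0.44,"rx":0,"ry":0,"rz":0},{"grip":0.43,"dx":-0.44,"dy":-0.92,"dz":0.44,"rx":0,"ry":0,"rz":0},{"grip":0.43,"dx":-0.44,"dy":-0.92,"dz":0.44,"rx":0,"ry":0,"rz":0},{"grip":0.43,"dx":-0.44,"dy":-0.92,"dz":0.44,"rx":0,"ry":0,"rz":0},{"grip":0.43,"dx":-0.44,"dy":-0.92,"dz":0.44,"rx":0,"ry":0,"rz":0},{"grip":0.43,"dx":-0.44,"dy":-0.92,"dz":0.44,"rx":0,"ry":0,"rz":0},{"grip":0.43,"dx":-0.44,"dy":-0.92,"dz":0.44,"rx":0,"ry":0,"rz":0}]'; python3 go.py case -0.172 0.044 0.04
python3 - <<'E'
from h import *
for n in ["wrist","top"]:
    s=cams.snapshot(n);cv2.imwrite(f"pics/{n}1.png",s["frame"][:,:,::-1])
    if n=="wrist":
        print(s["eye"],s["orientation"])
        for q in ["tin_a","pocket_left","tray_home","board"]:
            for r in spotter.place_of(s,q): print(q,r["score"],r["pixel"],ray(s,r["pixel"],.022))
E
```

```text
time: 3.98
tool_pos: [0.4677, 0.018, 0.0989]
ee_rot: [3.138, 0.012, -3.014]
wrist_force: [0.1, 0.7, -0.0]
width: 0.0407
t 3.98 pos [0.4677 0.018  0.0989] case [-0.1651  0.0343  0.0989] F [ 0.1  0.7 -0. ] w 0.0407
d now-axes [0.31 0.38 2.35] rot [ 0.04  0.14 -0.02] d in final axes [0.28 0.39 2.35]
[0.38764224 0.00915704 0.26356004] [-0.2837375  -0.00464675  1.69847704]
tin_a 0.88 [489.6, 290.0] [0.49635918 0.17584542 0.022     ]
tin_a 0.86 [298.7, 293.2] [0.5160716  0.03970607 0.022     ]
tin_a 0.65 [311.4, 54.9] [0.35740136 0.02488762 0.022     ]
tin_a 0.55 [158.4, 297.2] [ 0.5318892  -0.06030463  0.022     ]
pocket_left 0.87 [299.9, 404.6] [0.61340578 0.05448916 0.022     ]
board 0.74 [236.0, 284.2] [ 0.51458401 -0.00576038  0.022     ]
```

View pics/wrist1.png

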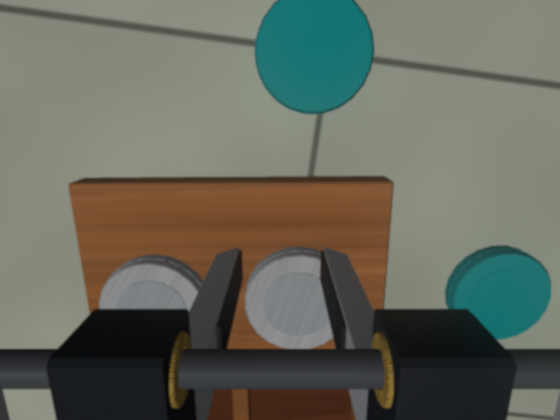

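View pics/top1.png

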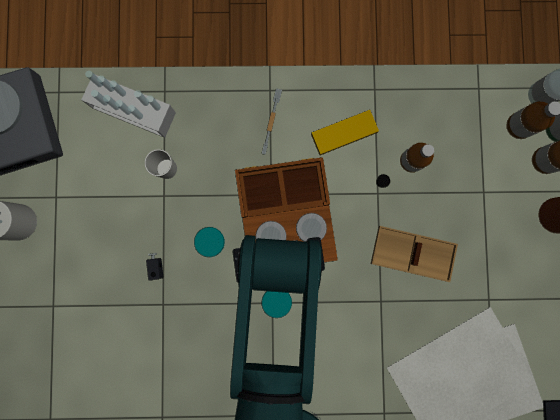

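```bash
python3 - <<'E'
from h import *
s=cams.snapshot("wrist")
C=np.array([0.63586,0.00530,0.12939])
def cf(w): return R.from_euler('z',-C[2]).apply(w-[C[0],C[1],0]).round(4)
print(cf(ray(s,(71,187),.022)),cf(ray(s,(392,181.5),.022)))
print(cf(ray(s,(299,298),.038)),cf(ray(s,(155,305),.038)))
crop(s,40,150,420,320,2,"w1c.png")
E
```

```text
[-0.1931 -0.1005  0.022 ] [-0.1964  0.1119  0.022 ]
[-0.1195  0.0505  0.038 ] [-0.1145 -0.0474  0.038 ]
```

View pics/w1c.png

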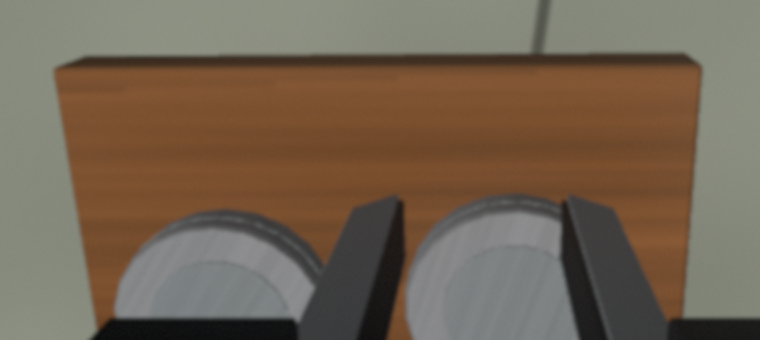

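```bash
python3 - <<'E'
from h import *
o=robot.get_obs();M=R.from_euler('xyz',o["ee_rot"]).as_matrix()
w=o["width"]/2
pts=np.array([[x,sg*y,.014] for sg in(1,-1) for y in (w,w+.0125) for x in(-.008,.008)])@M.T+o["tool_pos"]
s=cams.snapshot("wrist");u=proj(s,pts);print(u.round(1))
crop(s,150,200,420,320,2.8,"w2.png",u)
s=cams.snapshot("scene");u=proj(s,pts)
C=[0.63586,0.00530,0.12939]
Q=np.array([(-195,108,22),(-195,-108,22),(58,108,44),(58,-108,44),(-58,108,44),(-58,-108,44),(43,6,22),(-43,6,22),(-43,-6,22),(43,-6,22)])/1000
u=np.r_[u,proj(s,R.from_euler('z',C[2]).apply(Q)+[C[0],C[1],0])]
crop(s,200,120,360,280,4.5,"s2.png",u)
E
```

```text
[[315.4 279. ]
 [316.2 250.5]
 [339.1 278.9]
 [340.5 250.5]
 [238.1 279. ]
 [237.2 250.5]
 [214.4 279. ]
 [212.9 250.5]]
```

View pics/w2.png

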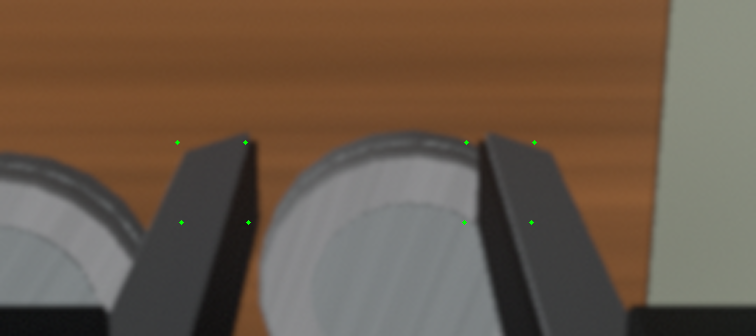

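View pics/s2.png

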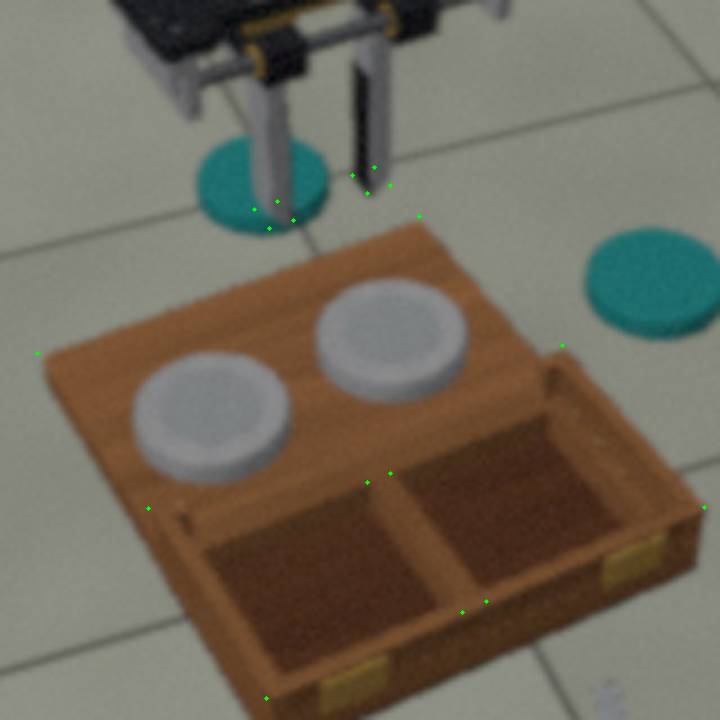

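```bash
python3 - <<'E'
from h import *
s=cams.snapshot("scene")
crop(s,205,165,285,230,9,"s3.png");crop(s,280,165,360,275,7,"s4.png");crop(s,230,220,290,285,9,"s5.png")
E
```

```text
(no output)
```

View pics/s3.png

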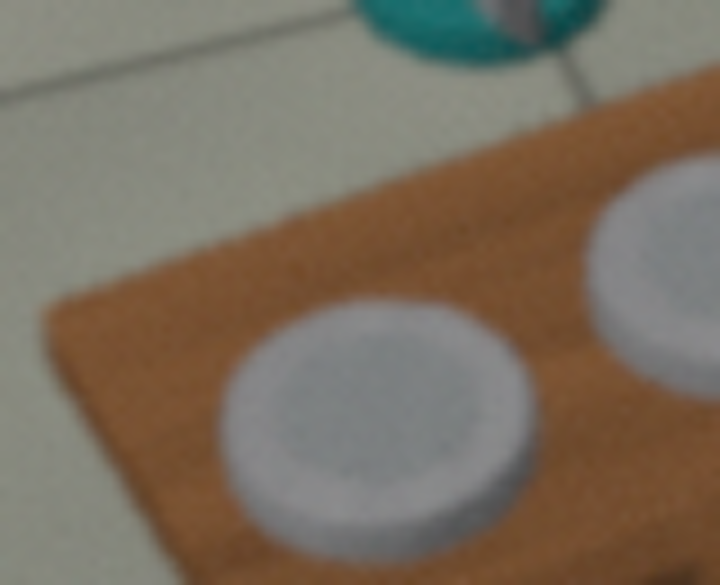

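View pics/s4.png

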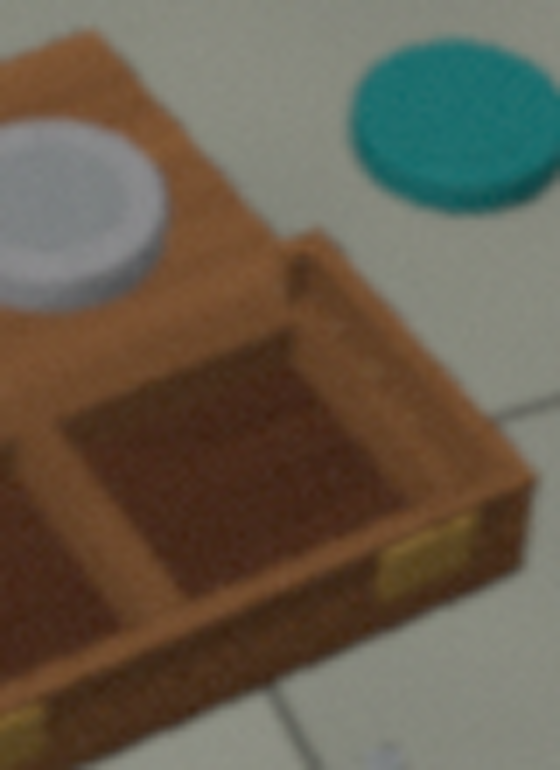

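View pics/s5.png

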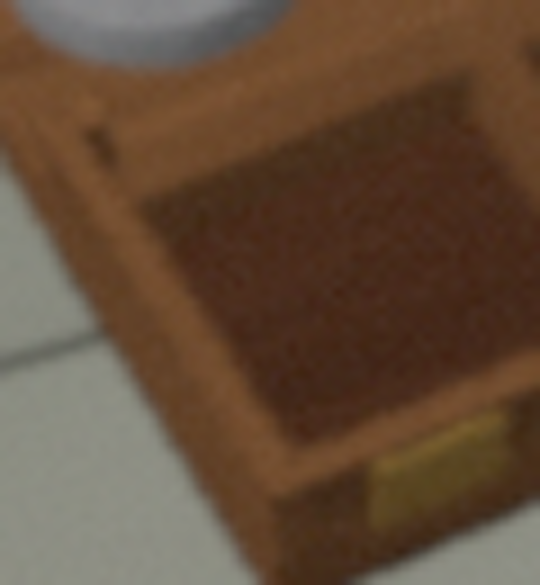

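```bash
python3 - <<'E'
from h import *
from scipy.optimize import least_squares
s=cams.snapshot("scene")
pts=np.array([(-195,-108,22,209.7,199.0),(-195,108,22,292.7,169.1),(58,108,44,355.9,233.1),(-58,108,44,325,197.9),(58,-108,44,260.1,274.6),(58,108,0,354.1,245.7)])
P=pts[:,:3]/1000
f=lambda x:(proj(s,R.from_euler('z',x[2]).apply(P)+[x[0],x[1],0])-pts[:,3:]).ravel()
r=least_squares(f,[.636,.005,.129]);print(r.x,r.fun.reshape(-1,2).round(1).tolist())
w=ray(s,(246.8,210.3),.038);print(w,R.from_euler('z',-r.x[2]).apply(w-[r.x[0],r.x[1],0]))
E
```

```text
[0.63767813 0.00621212 0.13158623] [[-1.4, -0.4], [0.5, -1.1], [1.0, -0.5], [0.2, -1.1], [-0.5, 0.9], [0.2, 1.0]]
[ 0.53829118 -0.0622238   0.038     ] [-0.10750702 -0.05480404  0.038     ]
```

```bash
sed -i 's/^C=.*/C=np.array([0.6370,0.0070,0.130])/' go.py; python3 go.py case -0.172 0.0445 0.039
```

```text
t 4.53 pos [0.4672 0.0193 0.0995] case [-0.1668  0.0342  0.0995] F [0.4 0.3 0.2] w 0.0405
d now-axes [0.24 0.4  2.42] rot [ 0.04  0.14 -0.02] d in final axes [0.21 0.41 2.42]
```

```bash
python3 -m inch '[{"grip":0.43,"dx":0.21,"dy":0.41,"dz":0.8,"rx":0,"ry":0.14,"rz":0},{"grip":0.43,"dx":0,"dy":0,"dz":0.8,"rx":0,"ry":0,"rz":0},{"grip":0.43,"dx":0,"dy":0,"dz":0.6,"rx":0,"ry":0,"rz":0},{"grip":0.43,"dx":0,"dy":0,"dz":0.2,"rx":0,"ry":0,"rz":0}]'; python3 go.py case -0.125 0.0465 0.039;python3 - <<'E'
from h import *
s=cams.snapshot("wrist");cv2.imwrite("pics/w3.png",s["frame"][:,:,::-1])
E
```

```text
time: 5.03
tool_pos: [0.4587, 0.0315, 0.0361]
ee_rot: [3.137, -0.003, -3.011]
wrist_force: [-9.3, -0.5, 26.7]
width: 0.0403
t 5.03 pos [0.4587 0.0315 0.0361] case [-0.1736  0.0474  0.0361] F [-9.3 -0.5 26.7] w 0.0403
d now-axes [-1.95 -0.04 -0.12] rot [ 0.05 -0.03  0.  ] d in final axes [-1.95 -0.04 -0.12]
```

View pics/w3.png

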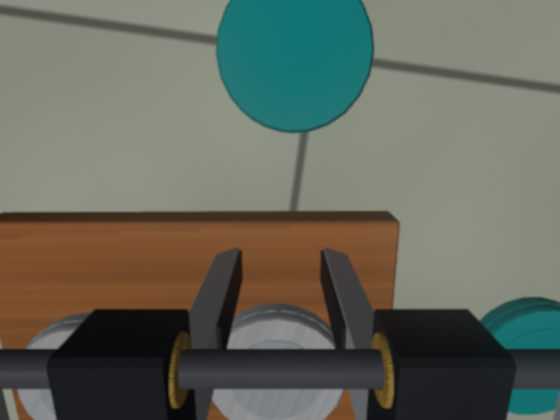

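```bash
python3 -m inch '[{"grip":0.43,"dx":0,"dy":-0.03,"dz":-0.18,"rx":0,"ry":0,"rz":0},{"grip":0.43,"dx":-0.55,"dy":0,"dz":0,"rx":0,"ry":0,"rz":0},{"grip":0.43,"dx":-0.55,"dy":0.01,"dz":0,"rx":0,"ry":0,"rz":0},{"grip":0.43,"dx":-0.55,"dy":0.02,"dz":0,"rx":0,"ry":0,"rz":0},{"grip":0.43,"dx":-0.55,"dy":0.02,"dz":0,"rx":0,"ry":0,"rz":0},{"grip":0.43,"dx":-0.55,"dy":0.02,"dz":0,"rx":0,"ry":0,"rz":0}]'; python3 go.py case -0.060 0.049 0.040;python3 - <<'E'
from h import *
s=cams.snapshot("wrist");cv2.imwrite("pics/w4.png",s["frame"][:,:,::-1])
E
```

```text
time: 5.82
tool_pos: [0.5316, 0.0421, 0.0408]
ee_rot: [3.137, -0.003, -3.012]
wrist_force: [-1.1, 0.2, 1.9]
width: 0.0407
t 5.83 pos [0.5316 0.0421 0.0408] case [-0.0999  0.0485  0.0408] F [-1.1  0.2  1.9] w 0.0407
d now-axes [-1.6   0.02  0.03] rot [ 0.05 -0.03 -0.  ] d in final axes [-1.6   0.02  0.03]
```

View pics/w4.png

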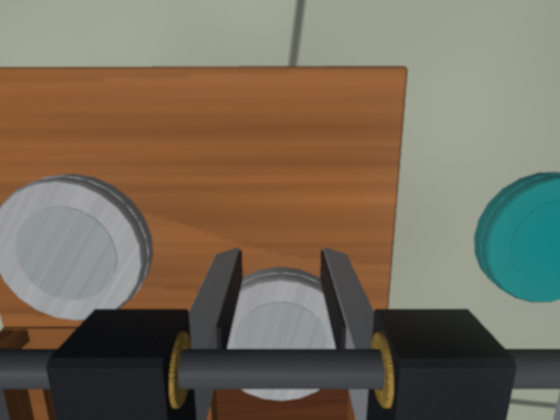

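```bash
python3 -m inch '[{"grip":0.43,"dx":-0.55,"dy":0,"dz":0.04,"rx":0,"ry":0,"rz":0},{"grip":0.43,"dx":-0.55,"dy":0,"dz":0,"rx":0,"ry":0,"rz":0},{"grip":0.43,"dx":-0.5,"dy":0,"dz":0,"rx":0,"ry":0,"rz":0},{"grip":0.43,"dx":-0.5,"dy":0,"dz":0,"rx":0,"ry":0,"rz":0},{"grip":0.43,"dx":-0.15,"dy":0,"dz":0,"rx":0,"ry":0,"rz":0}]'; python3 go.py case -0.060 0.049 0.040;python3 - <<'E'
from h import *
s=cams.snapshot("wrist");cv2.imwrite("pics/w5.png",s["frame"][:,:,::-1])
s=cams.snapshot("scene");crop(s,200,120,360,280,3.5,"s6.png")
E
```

```text
time: 6.5
tool_pos: [0.5928, 0.0502, 0.0394]
ee_rot: [3.137, -0.001, -3.012]
wrist_force: [-0.4, -0.3, -0.3]
width: 0.0402
t 6.5 pos [0.5928 0.0502 0.0394] case [-0.0382  0.0486  0.0394] F [-0.4 -0.3 -0.3] w 0.0402
d now-axes [ 0.87  0.02 -0.02] rot [ 0.05 -0.01 -0.  ] d in final axes [ 0.87  0.02 -0.02]
```

View pics/w5.png

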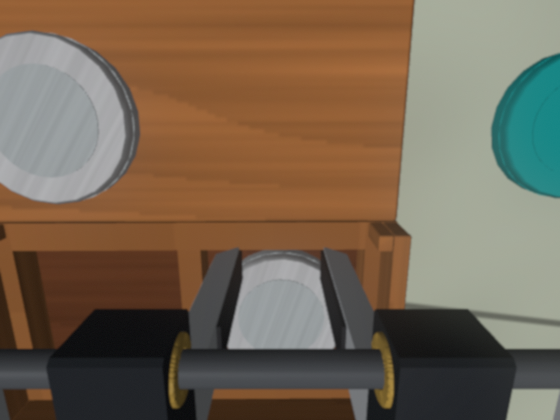

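View pics/s6.png

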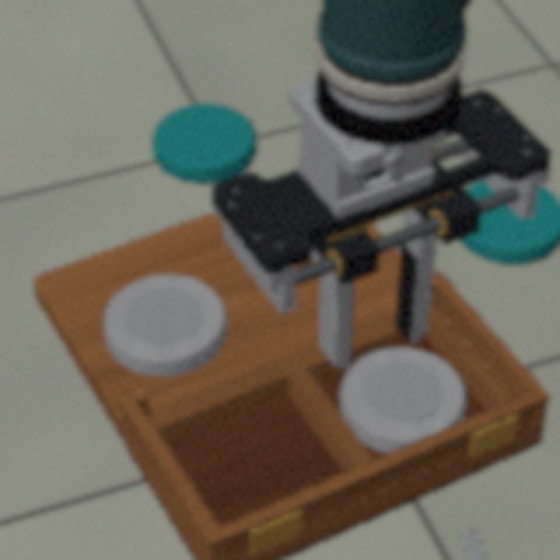

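```bash
python3 -m inch '[{"grip":0.43,"dx":0.2,"dy":0,"dz":-0.8,"rx":0,"ry":0,"rz":0},{"grip":0.43,"dx":0.7,"dy":-0.3,"dz":-0.8,"rx":0,"ry":0,"rz":0},{"grip":0.43,"dx":0.8,"dy":-0.7,"dz":-0.2,"rx":0,"ry":0,"rz":0},{"grip":0.43,"dx":0.8,"dy":-0.7,"dz":0,"rx":0,"ry":0,"rz":0},{"grip":0.43,"dx":0.8,"dy":-0.8,"dz":0,"rx":0,"ry":0,"rz":0},{"grip":0.43,"dx":0.8,"dy":-0.8,"dz":0,"rx":0,"ry":0,"rz":0},{"grip":0.43,"dx":0.7,"dy":-0.6,"dz":0,"rx":0,"ry":0,"rz":0},{"grip":0.43,"dx":0.5,"dy":0,"dz":0,"rx":0,"ry":0,"rz":0}]'; python3 go.py case -0.170 -0.054 0.040;python3 - <<'E'
from h import *
s=cams.snapshot("wrist");cv2.imwrite("pics/w6.png",s["frame"][:,:,::-1])
s=cams.snapshot("scene");crop(s,200,120,360,280,3.5,"s7.png")
E
```

```text
time: 7.6
tool_pos: [0.47, -0.0672, 0.0977]
ee_rot: [-3.141, 0.012, -3.01]
wrist_force: [0.6, 1.2, -0.0]
width: 0.0406
t 7.6 pos [ 0.47   -0.0672  0.0977] case [-0.1752 -0.0519  0.0977] F [ 0.6  1.2 -0. ] w 0.0406
d now-axes [-0.18 -0.08  2.31] rot [-0.    0.14  0.01] d in final axes [-0.21 -0.08  2.31]
```

View pics/w6.png

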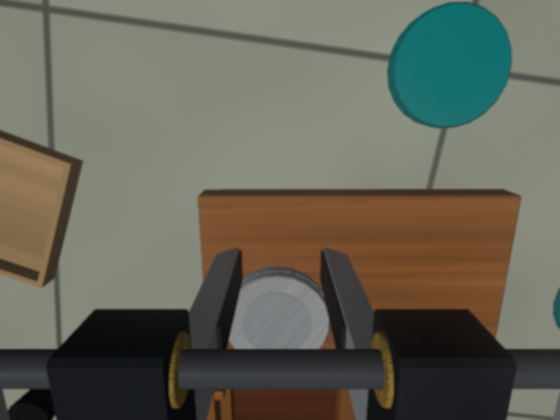

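View pics/s7.png

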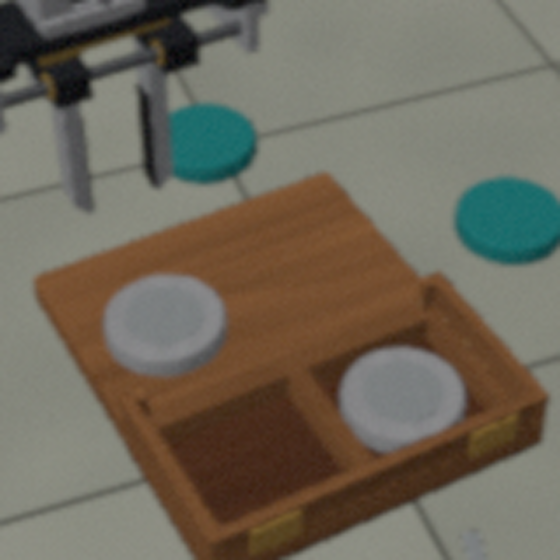

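```bash
python3 -m inch '[{"grip":0.43,"dx":0,"dy":-0.03,"dz":0.8,"rx":0,"ry":0.14,"rz":0},{"grip":0.43,"dx":0,"dy":0,"dz":0.8,"rx":0,"ry":0,"rz":0},{"grip":0.43,"dx":0,"dy":0,"dz":0.6,"rx":0,"ry":0,"rz":0},{"grip":0.43,"dx":0,"dy":0,"dz":0,"rx":0,"ry":0,"rz":0}]'; python3 go.py case -0.100 -0.051 0.040;
```

```text
time: 8.2
tool_pos: [0.4706, -0.0647, 0.038]
ee_rot: [3.14, -0.003, -3.006]
wrist_force: [-0.2, -0.0, -0.3]
width: 0.0405
t 8.2 pos [ 0.4706 -0.0647  0.038 ] case [-0.1743 -0.0495  0.038 ] F [-0.2 -0.  -0.3] w 0.0405
d now-axes [-2.97 -0.07 -0.09] rot [ 0.02 -0.03  0.06] d in final axes [-2.97 -0.06 -0.08]
```

```bash
python3 -m inch '[{"grip":0.43,"dx":-0.2,"dy":-0.13,"dz":-0.06,"rx":0,"ry":0,"rz":0.06},{"grip":0.43,"dx":-0.55,"dy":0.02,"dz":0,"rx":0,"ry":0,"rz":0},{"grip":0.43,"dx":-0.55,"dy":0.02,"dz":0,"rx":0,"ry":0,"rz":0},{"grip":0.43,"dx":-0.55,"dy":0.02,"dz":0,"rx":0,"ry":0,"rz":0},{"grip":0.43,"dx":-0.55,"dy":0.02,"dz":0,"rx":0,"ry":0,"rz":0},{"grip":0.43,"dx":-0.55,"dy":0.02,"dz":0,"rx":0,"ry":0,"rz":0}]'; python3 go.py case -0.039 -0.049 0.040;python3 - <<'E'
from h import *
s=cams.snapshot("wrist");cv2.imwrite("pics/w7.png",s["frame"][:,:,::-1])
E
```

```text
time: 8.95
tool_pos: [0.5504, -0.0554, 0.0408]
ee_rot: [3.141, 0.0, -3.012]
wrist_force: [-0.2, -0.3, -0.4]
width: 0.0403
t 8.95 pos [ 0.5504 -0.0554  0.0408] case [-0.094  -0.0507  0.0408] F [-0.2 -0.3 -0.4] w 0.0403
d now-axes [-2.2   0.07  0.03] rot [ 0.01  0.   -0.  ] d in final axes [-2.2   0.07  0.03]
```

View pics/w7.png

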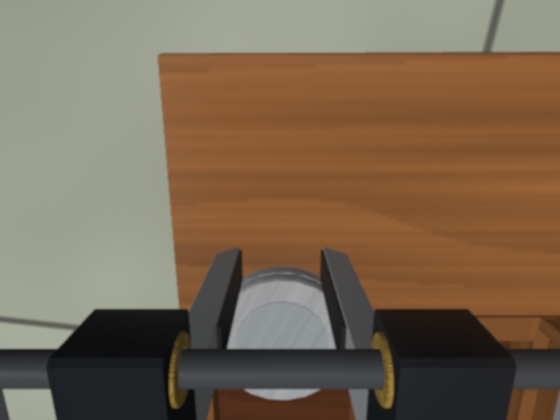

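```bash
python3 -m inch '[{"grip":0.43,"dx":-0.55,"dy":0.03,"dz":0.04,"rx":0,"ry":0,"rz":0},{"grip":0.43,"dx":-0.55,"dy":0.02,"dz":0,"rx":0,"ry":0,"rz":0},{"grip":0.43,"dx":-0.5,"dy":0,"dz":0,"rx":0,"ry":0,"rz":0},{"grip":0.43,"dx":-0.5,"dy":0,"dz":0,"rx":0,"ry":0,"rz":0},{"grip":0.43,"dx":-0.1,"dy":0,"dz":0,"rx":0,"ry":0,"rz":0},{"grip":0.43,"dx":0.2,"dy":0,"dz":-0.8,"rx":0,"ry":0,"rz":0},{"grip":0.43,"dx":0.5,"dy":-0.8,"dz":-0.8,"rx":0,"ry":0,"rz":0},{"grip":0.43,"dx":0.6,"dy":-1,"dz":-0.8,"rx":0,"ry":0,"rz":0.9},{"grip":0.43,"dx":0.6,"dy":-1,"dz":-0.6,"rx":0,"ry":0,"rz":0.9}]'; python3 go.py world 0.4702 -0.3162 0.13 -0.2409;python3 - <<'E'
from h import *
s=cams.snapshot("scene");crop(s,200,120,360,280,3.5,"s8.png")
E
```

```text
time: 10.12
tool_pos: [0.5687, -0.1209, 0.1202]
ee_rot: [3.141, 0.003, 3.114]
wrist_force: [0.1, 0.5, 0.2]
width: 0.0408
t 10.12 pos [ 0.5687 -0.1209  0.1202] case [-0.0843 -0.118   0.1202] F [0.1 0.5 0.2] w 0.0408
d now-axes [ 3.72 -7.92 -0.4 ] rot [0.01 0.03 2.44] d in final axes [ 1.96 -8.53 -0.39]
```

View pics/s8.png

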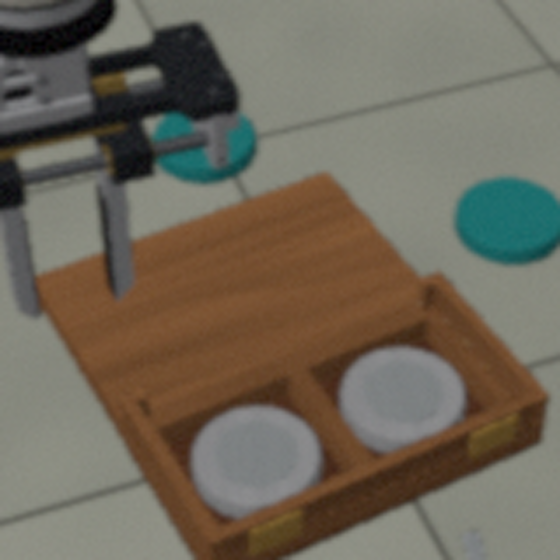

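```bash
python3 -m inch '[{"grip":0.43,"dx":0.25,"dy":-1,"dz":0,"rx":0,"ry":0,"rz":0.82},{"grip":0.43,"dx":0.25,"dy":-1,"dz":0,"rx":0,"ry":0,"rz":0.82},{"grip":0.43,"dx":0.25,"dy":-1,"dz":0,"rx":0,"ry":0,"rz":0.82},{"grip":0.43,"dx":0.25,"dy":-1,"dz":0,"rx":0,"ry":0,"rz":0},{"grip":0.43,"dx":0.25,"dy":-1,"dz":0,"rx":0,"ry":0,"rz":0},{"grip":0.43,"dx":0.25,"dy":-1,"dz":0,"rx":0,"ry":0,"rz":0},{"grip":0.43,"dx":0.25,"dy":-1,"dz":0,"rx":0,"ry":0,"rz":0},{"grip":0.43,"dx":0.2,"dy":-0.7,"dz":0,"rx":0,"ry":0,"rz":0}]'; python3 go.py world 0.4702 -0.3162 0.1 -0.2409
```

```text
time: 11.18
tool_pos: [0.4808, -0.3072, 0.1357]
ee_rot: [-3.137, 0.021, 2.892]
wrist_force: [-0.1, 0.2, 0.3]
width: 0.0402
t 11.18 pos [ 0.4808 -0.3072  0.1357] case [-0.1957 -0.2913  0.1357] F [-0.1  0.2  0.3] w 0.0402
d now-axes [ 0.35 -0.45  1.42] rot [-0.05  0.25 -0.1 ] d in final axes [ 0.32 -0.45  1.43]
```

```bash
python3 -m inch '[{"grip":0.43,"dx":0.35,"dy":-0.45,"dz":0.6,"rx":-0.05,"ry":0.25,"rz":-0.1},{"grip":0.43,"dx":0,"dy":0,"dz":0.7,"rx":0,"ry":0,"rz":0},{"grip":0.43,"dx":0,"dy":0,"dz":0,"rx":0,"ry":0,"rz":0}]'; python3 go.py world 0.4702 -0.3162 0.03 -0.2409
python3 - <<'E'
from h import *
s=cams.snapshot("wrist");cv2.imwrite("pics/w8.png",s["frame"][:,:,::-1])
for q in ["tray_grip","tray"]:
  for r in spotter.place_of(s,q):print(q,r,ray(s,r["pixel"],.032))
E
```

```text
time: 11.55
tool_pos: [0.4685, -0.3159, 0.1008]
ee_rot: [3.14, -0.002, 2.9]
wrist_force: [0.3, -0.1, 0.9]
width: 0.0401
t 11.55 pos [ 0.4685 -0.3159  0.1008] case [-0.209  -0.2984  0.1008] F [ 0.3 -0.1  0.9] w 0.0401
d now-axes [-0.08  0.    2.83] rot [ 0.02 -0.03 -0.01] d in final axes [-0.07  0.01  2.83]
tray {'pixel': [285.5, 217.9], 'score': 0.93} [ 0.45973785 -0.30860296  0.032     ]
```

View pics/w8.png

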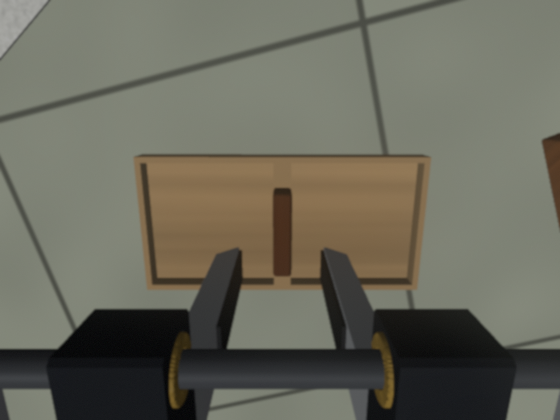

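```bash
python3 -m inch '[{"grip":0.43,"dx":-0.04,"dy":0.02,"dz":0.8,"rx":0,"ry":0,"rz":0},{"grip":0.43,"dx":0,"dy":0,"dz":0.8,"rx":0,"ry":0,"rz":0},{"grip":0.43,"dx":0,"dy":0,"dz":0.8,"rx":0,"ry":0,"rz":0},{"grip":0.43,"dx":0,"dy":0,"dz":0.35,"rx":0,"ry":0,"rz":0},{"grip":0.43,"dx":0,"dy":0,"dz":0,"rx":0,"ry":0,"rz":0}]'; python3 go.py world 0.4702 -0.3162 0.03 -0.2409
python3 - <<'E'
from h import *
s=cams.snapshot("wrist");cv2.imwrite("pics/w9.png",s["frame"][:,:,::-1])
s=cams.snapshot("scene");crop(s,60,150,260,300,4,"s9.png")
E
```

```text
time: 12.32
tool_pos: [0.4752, -0.3166, 0.037]
ee_rot: [-3.138, 0.01, 2.905]
wrist_force: [0.0, 0.2, 0.2]
width: 0.0401
t 12.32 pos [ 0.4752 -0.3166  0.037 ] case [-0.2023 -0.2999  0.037 ] F [0.  0.2 0.2] w 0.0401
d now-axes [ 0.2  -0.03  0.28] rot [-0.04  0.11  0.05] d in final axes [ 0.2  -0.03  0.28]
```

View pics/w9.png

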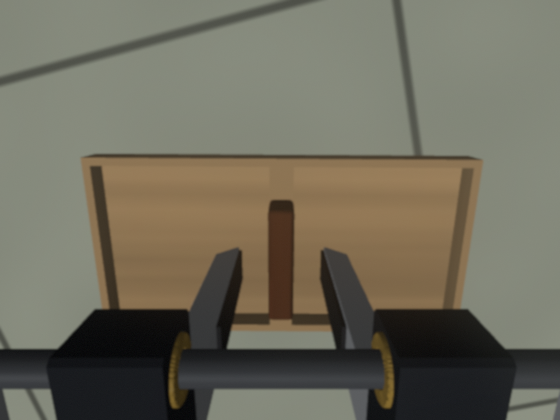

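View pics/s9.png

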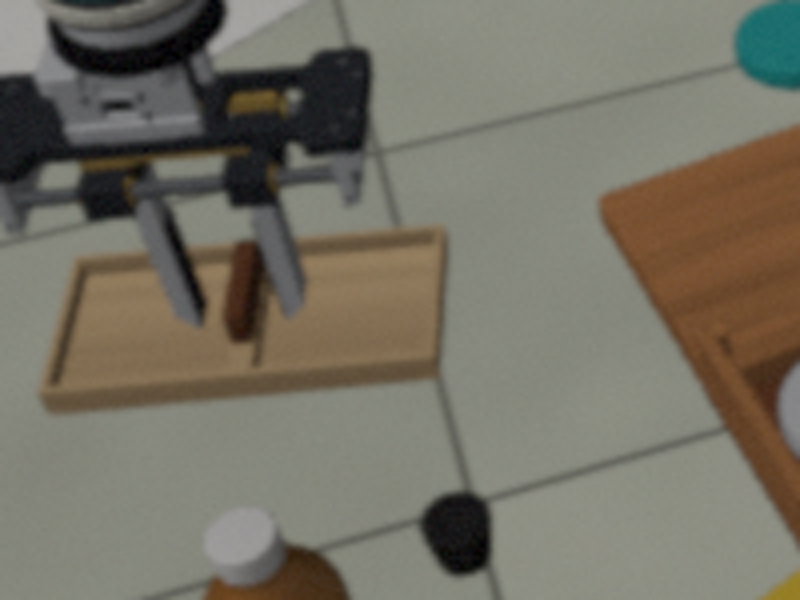

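```bash
python3 -m inch '[{"grip":0.43,"dx":0.2,"dy":-0.03,"dz":0.26,"rx":-0.04,"ry":0.11,"rz":0.05},{"grip":0.43,"dx":0,"dy":0,"dz":0,"rx":0,"ry":0,"rz":0}]'; python3 go.py world 0.4702 -0.3162 0.03 -0.2409
```

```text
time: 12.68
tool_pos: [0.4712, -0.3173, 0.0326]
ee_rot: [-3.139, 0.003, 2.9]
wrist_force: [0.3, -0.3, -0.4]
width: 0.0402
t 12.68 pos [ 0.4712 -0.3173  0.0326] case [-0.2065 -0.3001  0.0326] F [ 0.3 -0.3 -0.4] w 0.0402
d now-axes [0.05 0.03 0.1 ] rot [-0.02  0.04 -0.01] d in final axes [0.05 0.03 0.1 ]
```

```bash
python3 -m inch '[{"grip":0.3,"dx":0.06,"dy":0.03,"dz":0.12,"rx":0,"ry":0.04,"rz":0},{"grip":0,"dx":0,"dy":0,"dz":0,"rx":0,"ry":0,"rz":0},{"grip":0,"dx":0,"dy":0,"dz":0,"rx":0,"ry":0,"rz":0},{"grip":0,"dx":0,"dy":0,"dz":0,"rx":0,"ry":0,"rz":0},{"grip":0,"dx":0,"dy":0,"dz":0,"rx":0,"ry":0,"rz":0}]'; python3 go.py world 0.4702 -0.3162 0.03 -0.2409
python3 - <<'E'
from h import *
s=cams.snapshot("wrist");cv2.imwrite("pics/w10.png",s["frame"][:,:,::-1])
s=cams.snapshot("scene");crop(s,60,150,260,300,4,"s10.png")
E
```

```text
time: 13.3
tool_pos: [0.4701, -0.3162, 0.03]
ee_rot: [-3.14, 0.001, 2.9]
wrist_force: [0.3, -0.0, 0.4]
width: 0.0119
t 13.3 pos [ 0.4701 -0.3162  0.03  ] case [-0.2074 -0.2988  0.03  ] F [ 0.3 -0.   0.4] w 0.0119
d now-axes [-0.  0. -0.] rot [-0.02  0.01 -0.01] d in final axes [-0.  0. -0.]
```

View pics/w10.png

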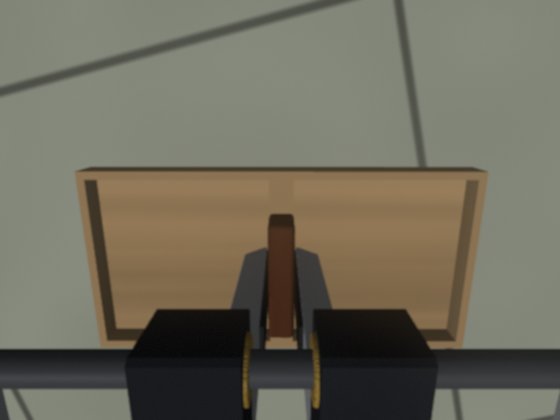

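View pics/s10.png

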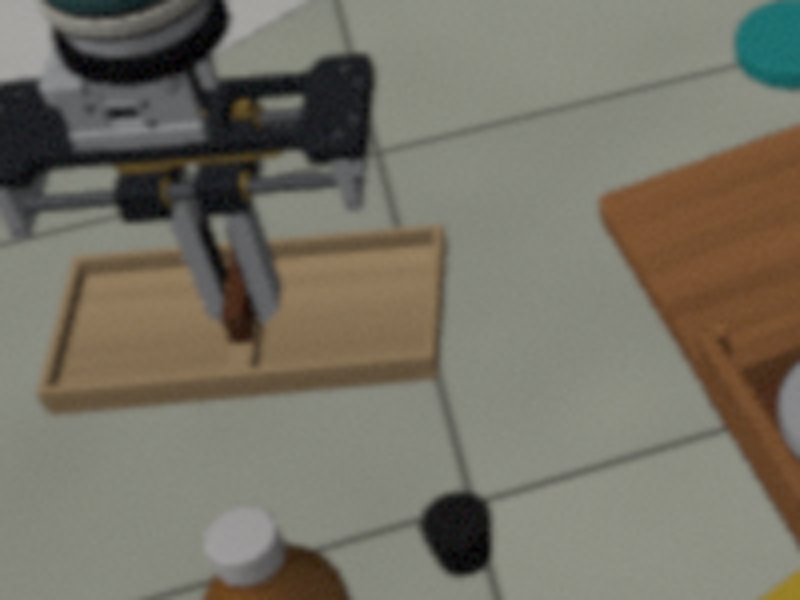

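```bash
python3 - <<'E'
from h import *
from scipy.optimize import least_squares
o=robot.get_obs()
s=cams.snapshot("wrist")
crop(s,60,150,320,360,3,"w11.png")
crop(s,240,150,500,360,3,"w12.png")
for x in (0,-.003,.003):
  P=np.array([(-48,98,20),(-48,-98,20),(48,98,20),(48,-98,20),(-28,6,42),(-28,-6,42),(28,6,42),(28,-6,42)])/1000
  print(x,proj(s,R.from_euler('z',-.2409).apply(P+[x,0,0])+[.4701,-.3162,0]).round(1).tolist())
E
```

```text
0 [[482.9, 176.4], [71.2, 176.7], [457.5, 350.6], [97.9, 350.8], [290.5, 231.1], [262.8, 231.1], [289.7, 343.3], [264.4, 343.3]]
-0.003 [[483.9, 170.1], [70.2, 170.4], [458.2, 345.8], [97.2, 346.0], [290.5, 224.5], [262.7, 224.5], [289.8, 337.8], [264.3, 337.8]]
0.003 [[482.0, 182.6], [72.1, 182.9], [456.8, 355.3], [98.6, 355.5], [290.4, 237.6], [262.9, 237.6], [289.7, 348.8], [264.5, 348.8]]
```

View pics/w11.png

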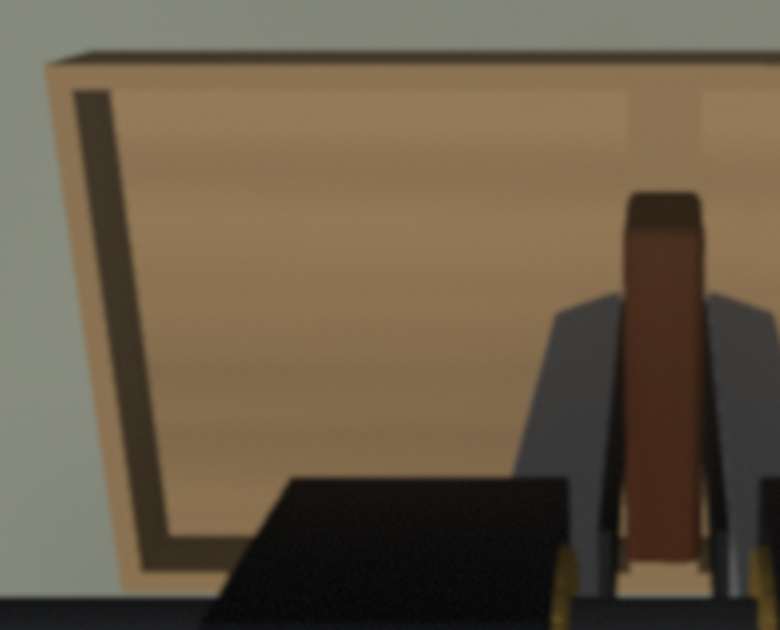

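View pics/w12.png

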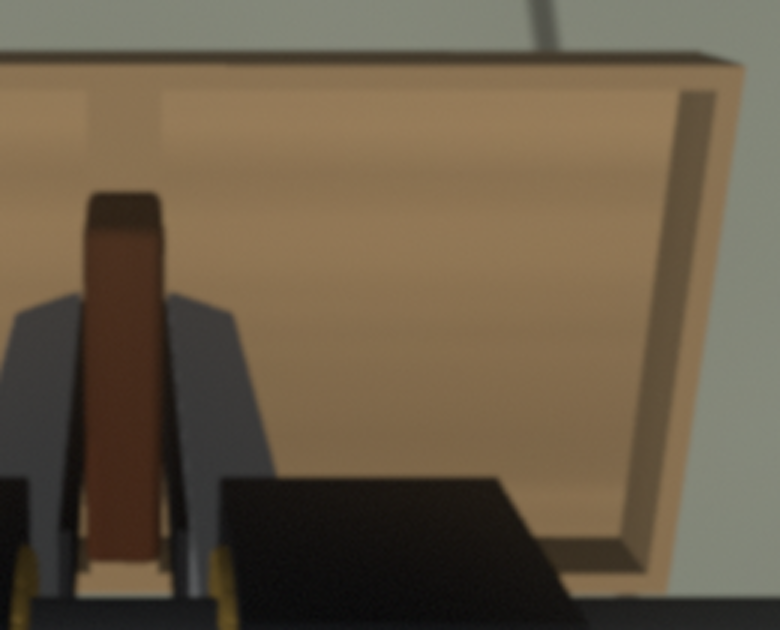

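```bash
python3 -m inch '[{"grip":0,"dx":0,"dy":0,"dz":-0.4,"rx":0,"ry":0,"rz":0},{"grip":0,"dx":0,"dy":0,"dz":-0.8,"rx":0,"ry":0,"rz":0},{"grip":0,"dx":0,"dy":0,"dz":-0.9,"rx":0,"ry":0,"rz":0},{"grip":0,"dx":0,"dy":0.3,"dz":-0.9,"rx":0,"ry":0,"rz":0},{"grip":0,"dx":0,"dy":0.7,"dz":-0.4,"rx":0,"ry":0,"rz":0},{"grip":0,"dx":0,"dy":0.9,"dz":0,"rx":0,"ry":0,"rz":-0.5},{"grip":0,"dx":0,"dy":0.9,"dz":0,"rx":0,"ry":0,"rz":-0.6},{"grip":0,"dx":0,"dy":0.9,"dz":0,"rx":0,"ry":0,"rz":-0.6},{"grip":0,"dx":0,"dy":0.9,"dz":0,"rx":0,"ry":0,"rz":-0.6}]'; python3 go.py case 0.0012 0 0.11
python3 - <<'E'
from h import *
s=cams.snapshot("wrist");cv2.imwrite("pics/w13.png",s["frame"][:,:,::-1])
E
```

```text
time: 14.58
tool_pos: [0.4889, -0.1964, 0.1145]
ee_rot: [3.139, -0.008, 3.105]
wrist_force: [1.0, 0.8, -3.0]
width: 0.0118
t 14.57 pos [ 0.4889 -0.1964  0.1145] case [-0.1732 -0.1825  0.1145] F [ 1.   0.8 -3. ] w 0.0118
d now-axes [-5.67  8.35  0.16] rot [ 0.04 -0.09 -1.91] d in final axes [-6.98  7.3   0.18]
```

View pics/w13.png

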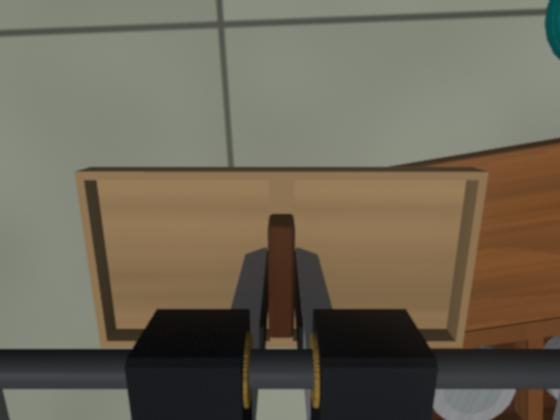

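```bash
python3 -m inch '[{"grip":0,"dx":-0.3,"dy":0.9,"dz":0,"rx":0,"ry":0,"rz":-0.5},{"grip":0,"dx":-0.5,"dy":0.9,"dz":0,"rx":0,"ry":0,"rz":-0.5},{"grip":0,"dx":-0.6,"dy":0.9,"dz":0,"rx":0,"ry":0,"rz":-0.5},{"grip":0,"dx":-0.8,"dy":0.9,"dz":0,"rx":0,"ry":0,"rz":-0.4},{"grip":0,"dx":-0.8,"dy":0.9,"dz":0,"rx":0,"ry":0,"rz":0},{"grip":0,"dx":-0.8,"dy":0.8,"dz":0,"rx":0,"ry":0,"rz":0},{"grip":0,"dx":-0.8,"dy":0.8,"dz":0,"rx":0,"ry":0,"rz":0},{"grip":0,"dx":-0.8,"dy":0.6,"dz":0,"rx":0,"ry":0,"rz":0},{"grip":0,"dx":-0.8,"dy":0.3,"dz":0,"rx":0,"ry":0,"rz":0},{"grip":0,"dx":-0.4,"dy":0.1,"dz":0,"rx":0,"ry":0,"rz":0}]'; python3 go.py case 0.0012 0 0.09
python3 - <<'E'
from h import *
s=cams.snapshot("wrist");cv2.imwrite("pics/w14.png",s["frame"][:,:,::-1])
E
```

```text
time: 15.88
tool_pos: [0.6363, 0.0138, 0.1076]
ee_rot: [3.131, -0.02, -3.002]
wrist_force: [-0.4, 0.2, -2.8]
width: 0.0117
t 15.88 pos [0.6363 0.0138 0.1076] case [0.0002 0.0069 0.1076] F [-0.4  0.2 -2.8] w 0.0117
d now-axes [-0.05 -0.28  0.7 ] rot [ 0.12 -0.23  0.11] d in final axes [-0.04 -0.28  0.7 ]
```

View pics/w14.png

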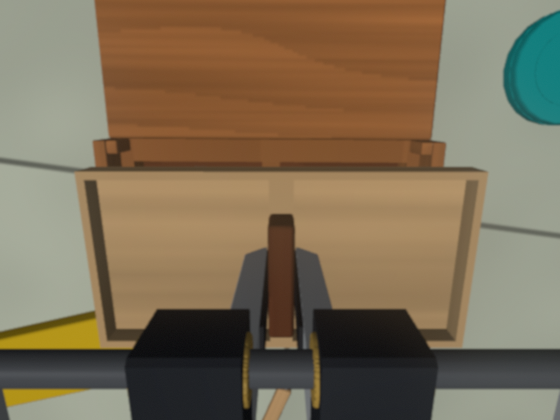

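```bash
python3 -m inch '[{"grip":0,"dx":-0.05,"dy":-0.28,"dz":0.5,"rx":0.12,"ry":-0.23,"rz":0.11},{"grip":0,"dx":0,"dy":0,"dz":0.3,"rx":0,"ry":0,"rz":0},{"grip":0,"dx":0,"dy":0,"dz":0,"rx":0,"ry":0,"rz":0}]'; python3 go.py case 0.0012 0 0.085
```

```text
time: 16.3
tool_pos: [0.6377, 0.0069, 0.0861]
ee_rot: [3.141, -0.001, -3.013]
wrist_force: [-0.5, -1.0, -2.5]
width: 0.012
t 16.3 pos [0.6377 0.0069 0.0861] case [ 0.0007 -0.0002  0.0861] F [-0.5 -1.  -2.5] w 0.012
d now-axes [-0.02  0.01  0.04] rot [ 0.01 -0.02 -0.01] d in final axes [-0.02  0.01  0.04]
```

```bash
python3 - <<'E'
from h import *
C=np.array([.637,.007,.13])
s=cams.snapshot("wrist")
P=np.array([(-58,108,44),(-58,-108,44),(-50,100,44),(-50,-100,44),(-195,108,22),(-195,-108,22)])/1000
print(proj(s,R.from_euler('z',C[2]).apply(P)+[C[0],C[1],0]).round(1).tolist())
crop(s,60,0,500,220,1.8,"w15.png")
s=cams.snapshot("scene");crop(s,200,150,380,290,4.4,"s15.png")
s=cams.snapshot("top");crop(s,200,130,360,250,5,"t15.png")
E
```

```text
[[473.0, 145.7], [81.0, 146.0], [456.7, 160.2], [97.5, 160.6], [488.2, -130.0], [64.6, -129.9]]
```

View pics/w15.png

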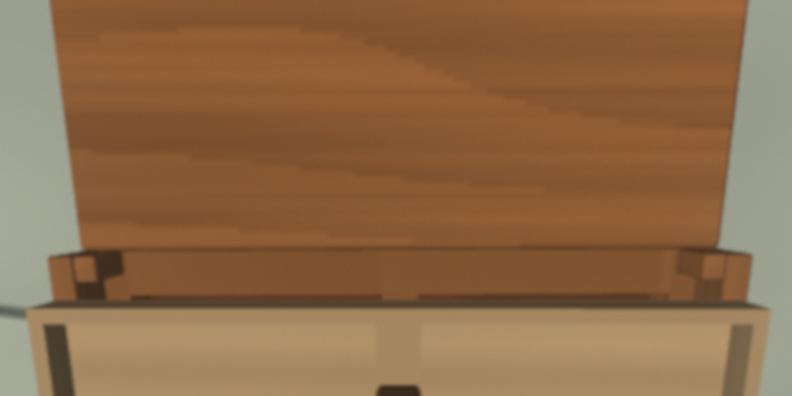

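View pics/s15.png

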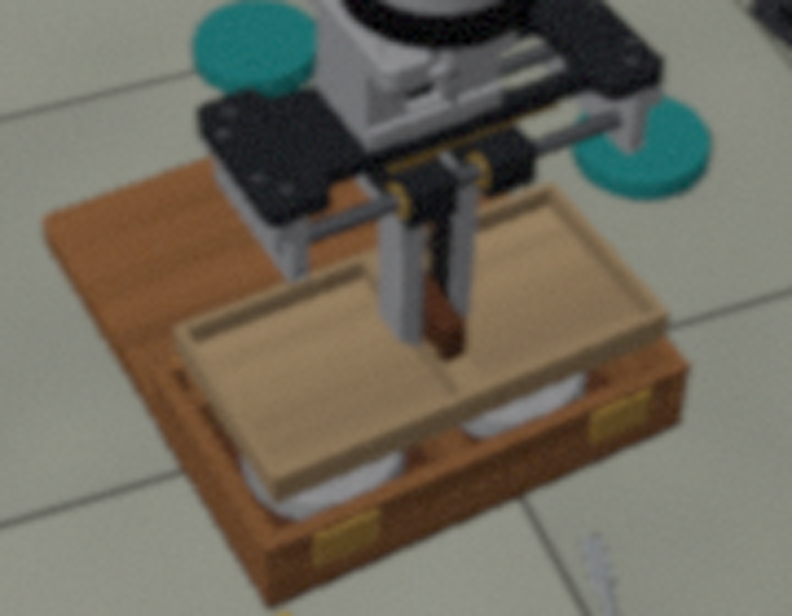

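```bash
python3 -m inch '[{"grip":0,"dx":0,"dy":0.04,"dz":0.25,"rx":0,"ry":0,"rz":0},{"grip":0,"dx":0,"dy":0,"dz":0,"rx":0,"ry":0,"rz":0}]'; python3 go.py case 0.0009 0.0008 0.072
```

```text
time: 16.7
tool_pos: [0.6389, 0.008, 0.0816]
ee_rot: [-3.141, 0.003, -3.013]
wrist_force: [-0.6, -0.5, -1.8]
width: 0.0114
t 16.7 pos [0.6389 0.008  0.0816] case [0.002  0.0007 0.0816] F [-0.6 -0.5 -1.8] w 0.0114
d now-axes [0.04 0.   0.38] rot [-0.    0.03 -0.01] d in final axes [0.04 0.   0.38]
```

```bash
python3 -m inch '[{"grip":0,"dx":0.06,"dy":0,"dz":0.35,"rx":0,"ry":0.03,"rz":0},{"grip":0,"dx":0.03,"dy":0,"dz":0.15,"rx":0,"ry":0,"rz":0},{"grip":0,"dx":0,"dy":0,"dz":0,"rx":0,"ry":0,"rz":0}]'; python3 go.py case 0.0009 0.0008 0.064
```

```text
time: 17.08
tool_pos: [0.6364, 0.0077, 0.0681]
ee_rot: [-3.141, -0.001, -3.012]
wrist_force: [0.4, 0.2, -3.3]
width: 0.0116
t 17.07 pos [0.6364 0.0077 0.0681] case [-0.0005  0.0008  0.0681] F [ 0.4  0.2 -3.3] w 0.0116
d now-axes [-0.05  0.    0.16] rot [-0.   -0.01 -0.01] d in final axes [-0.05 -0.    0.16]
```

```bash
python3 -m inch '[{"grip":0,"dx":-0.05,"dy":0,"dz":0.2,"rx":0,"ry":0,"rz":0},{"grip":0,"dx":0,"dy":0,"dz":0.15,"rx":0,"ry":0,"rz":0},{"grip":0,"dx":0,"dy":0,"dz":0,"rx":0,"ry":0,"rz":0}]'; python3 go.py case 0.0009 0.0008 0.052
python3 - <<'E'
from h import *
s=cams.snapshot("wrist");crop(s,60,0,500,220,1.8,"w16.png")
s=cams.snapshot("scene");crop(s,200,150,380,290,4.4,"s16.png")
E
```

```text
time: 17.45
tool_pos: [0.6377, 0.0079, 0.0587]
ee_rot: [-3.141, -0.001, -3.012]
wrist_force: [-0.1, -0.9, -3.5]
width: 0.0118
t 17.45 pos [0.6377 0.0079 0.0587] case [0.0008 0.0008 0.0587] F [-0.1 -0.9 -3.5] w 0.0118
d now-axes [-0.    0.    0.27] rot [-0.   -0.01 -0.01] d in final axes [-0.    0.    0.27]
```

View pics/w16.png

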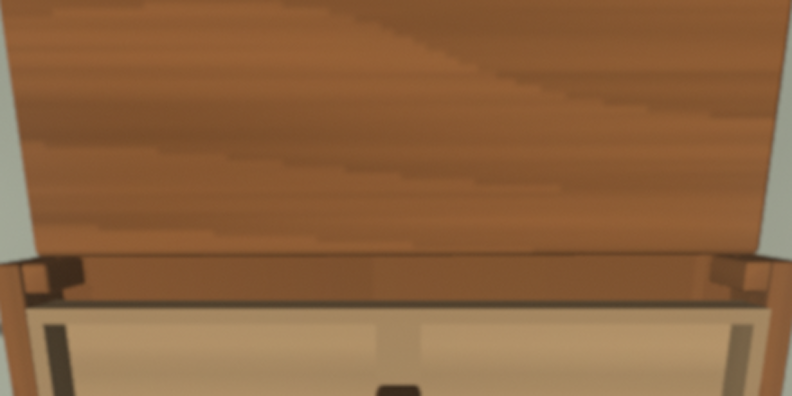

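View pics/s16.png

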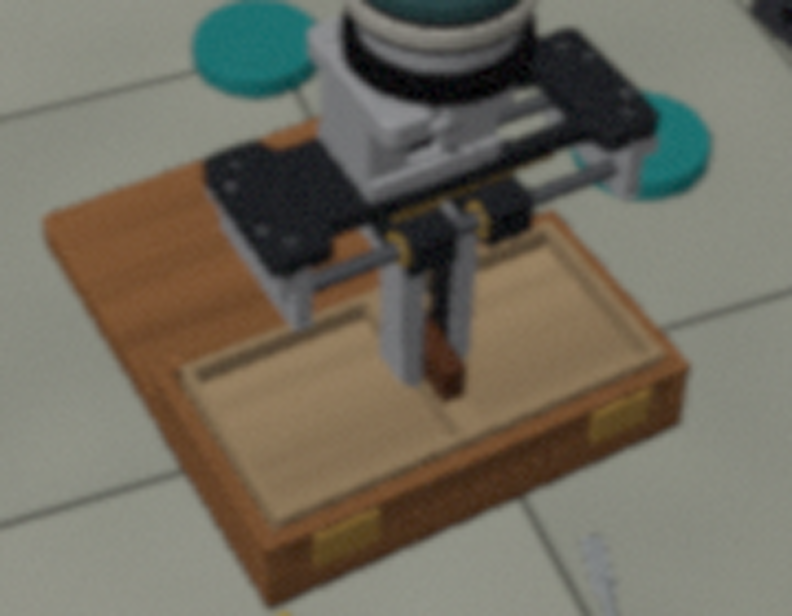

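Entering centred with no side force; continue home.

```bash
python3 -m inch '[{"grip":0,"dx":0,"dy":0,"dz":0.2,"rx":0,"ry":0,"rz":0},{"grip":0,"dx":0,"dy":0,"dz":0.12,"rx":0,"ry":0,"rz":0},{"grip":0,"dx":0,"dy":0,"dz":0.04,"rx":0,"ry":0,"rz":0}]'; python3 go.py case 0.0009 0.0008 0.052
```

```text
time: 17.92
tool_pos: [0.6381, 0.0078, 0.052]
ee_rot: [-3.141, 0.001, -3.012]
wrist_force: [-4.2, -0.1, 4.3]
width: 0.012
t 17.93 pos [0.6381 0.0078 0.052 ] case [0.0012 0.0006 0.052 ] F [-4.2 -0.1  4.3] w 0.012
d now-axes [ 0.01  0.01 -0.  ] rot [-0.01  0.01 -0.  ] d in final axes [ 0.01  0.01 -0.  ]
```

```bash
python3 -m inch '[{"grip":0,"dx":0,"dy":0,"dz":0.04,"rx":0,"ry":0,"rz":0},{"grip":0.4,"dx":0,"dy":0,"dz":0,"rx":0,"ry":0,"rz":0},{"grip":0.4,"dx":0,"dy":0,"dz":0,"rx":0,"ry":0,"rz":0},{"grip":0.4,"dx":0,"dy":0,"dz":-0.5,"rx":0,"ry":0,"rz":0},{"grip":0.4,"dx":0,"dy":0,"dz":-0.9,"rx":0,"ry":0,"rz":0},{"grip":0.45,"dx":0.2,"dy":0,"dz":-0.9,"rx":0,"ry":0,"rz":0},{"grip":0.5,"dx":0.6,"dy":0.6,"dz":-0.6,"rx":0,"ry":0,"rz":0},{"grip":0.5,"dx":0.7,"dy":0.9,"dz":0,"rx":0,"ry":0,"rz":0},{"grip":0.5,"dx":0.7,"dy":1,"dz":0,"rx":0,"ry":0,"rz":0},{"grip":0.5,"dx":0.7,"dy":1,"dz":0,"rx":0,"ry":0,"rz":0}]'; python3 go.py world 0.4421 0.3164 0.12 0.0887
python3 - <<'E'
from h import *
s=cams.snapshot("scene");crop(s,200,150,380,290,4.4,"s17.png")
E
```

```text
time: 19.18
tool_pos: [0.5587, 0.0854, 0.1323]
ee_rot: [-3.139, 0.016, -3.016]
wrist_force: [0.3, 0.4, 0.3]
width: 0.0471
t 19.18 pos [0.5587 0.0854 0.1323] case [-0.0675  0.0879  0.1323] F [0.3 0.4 0.3] w 0.0471
d now-axes [3.48 9.75 0.41] rot [-0.03  0.19  0.42] d in final axes [3.83 9.62 0.49]
```

View pics/s17.png

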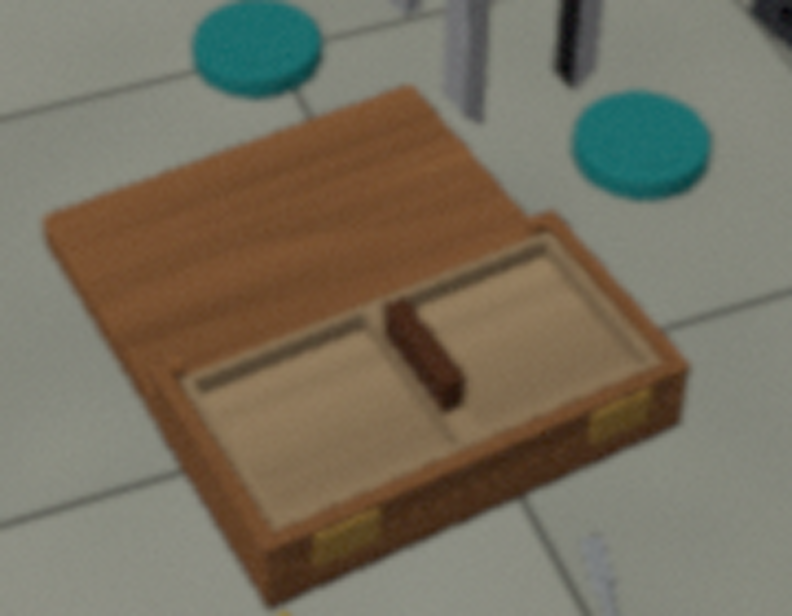

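```bash
python3 -m inch '[{"grip":0.5,"dx":0.35,"dy":1,"dz":0,"rx":0,"ry":0.19,"rz":0.42},{"grip":0.5,"dx":0.35,"dy":1,"dz":0,"rx":0,"ry":0,"rz":0},{"grip":0.5,"dx":0.4,"dy":1,"dz":0,"rx":0,"ry":0,"rz":0},{"grip":0.5,"dx":0.4,"dy":1,"dz":0,"rx":0,"ry":0,"rz":0},{"grip":0.5,"dx":0.4,"dy":1,"dz":0,"rx":0,"ry":0,"rz":0},{"grip":0.5,"dx":0.4,"dy":1,"dz":0,"rx":0,"ry":0,"rz":0},{"grip":0.5,"dx":0.4,"dy":1,"dz":0,"rx":0,"ry":0,"rz":0},{"grip":0.5,"dx":0.4,"dy":1,"dz":0,"rx":0,"ry":0,"rz":0},{"grip":0.5,"dx":0.4,"dy":0.8,"dz":0,"rx":0,"ry":0,"rz":0},{"grip":0.5,"dx":0.2,"dy":0.4,"dz":0,"rx":0,"ry":0,"rz":0},{"grip":0.5,"dx":0,"dy":0,"dz":0,"rx":0,"ry":0,"rz":0}]'; python3 go.py world 0.4421 0.3164 0.10 0.0887
python3 - <<'E'
from h import *
s=cams.snapshot("wrist");cv2.imwrite("pics/w18.png",s["frame"][:,:,::-1])
P=np.array([(25,14,40),(25,-14,40),(-25,14,40),(-25,-14,40)])/1000
print(proj(s,R.from_euler('z',.0887).apply(P)+[.4421,.3164,0]).round(1).tolist())
E
```

```text
time: 20.6
tool_pos: [0.4466, 0.3155, 0.1422]
ee_rot: [3.139, 0.018, -3.052]
wrist_force: [0.2, -1.1, 0.1]
width: 0.0471
t 20.6 pos [0.4466 0.3155 0.1422] case [-0.1488  0.3306  0.1422] F [ 0.2 -1.1  0.1] w 0.0471
d now-axes [0.21 0.05 1.69] rot [0.03 0.2  0.01] d in final axes [0.18 0.05 1.69]
[[297.6, 240.8], [260.9, 240.8], [298.5, 176.2], [259.9, 176.1]]
```

View pics/w18.png

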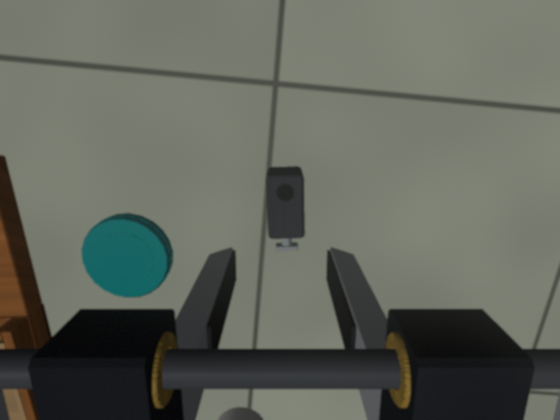

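```bash
python3 -m inch '[{"grip":0.5,"dx":0.21,"dy":0.07,"dz":0.8,"rx":0,"ry":0.2,"rz":0},{"grip":0.5,"dx":0,"dy":0,"dz":0.9,"rx":0,"ry":0,"rz":0},{"grip":0.5,"dx":0.05,"dy":0,"dz":0.9,"rx":0,"ry":0,"rz":0},{"grip":0.5,"dx":0,"dy":0,"dz":0.7,"rx":0,"ry":0,"rz":0},{"grip":0.5,"dx":0,"dy":0,"dz":0.3,"rx":0,"ry":0,"rz":0},{"grip":0.5,"dx":0,"dy":0,"dz":0,"rx":0,"ry":0,"rz":0}]'; python3 go.py world 0.4411 0.3174 0.022 0.0887
python3 - <<'E'
from h import *
s=cams.snapshot("wrist");cv2.imwrite("pics/w19.png",s["frame"][:,:,::-1])
E
```

```text
time: 21.4
tool_pos: [0.4403, 0.3126, 0.0441]
ee_rot: [-3.141, -0.006, -3.058]
wrist_force: [-0.3, 0.4, -0.3]
width: 0.0466
t 21.4 pos [0.4403 0.3126 0.0441] case [-0.1554  0.3285  0.0441] F [-0.3  0.4 -0.3] w 0.0466
d now-axes [-0.05  0.19  0.88] rot [-0.   -0.07 -0.06] d in final axes [-0.05  0.19  0.88]
```

View pics/w19.png

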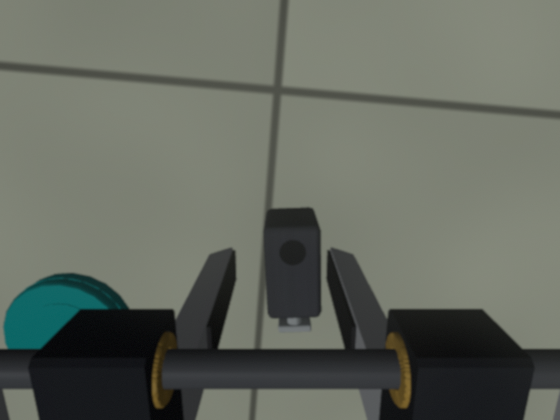

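```bash
python3 -m inch '[{"grip":0.5,"dx":-0.05,"dy":0.22,"dz":0.2,"rx":0,"ry":-0.07,"rz":-0.06},{"grip":0.5,"dx":0,"dy":0,"dz":0.6,"rx":0,"ry":0,"rz":0},{"grip":0.5,"dx":0,"dy":0,"dz":0.25,"rx":0,"ry":0,"rz":0},{"grip":0.5,"dx":0,"dy":0,"dz":0,"rx":0,"ry":0,"rz":0}]'; python3 go.py world 0.4411 0.3174 0.022 0.0887
python3 - <<'E'
from h import *
s=cams.snapshot("wrist");cv2.imwrite("pics/w20.png",s["frame"][:,:,::-1])
E
```

```text
time: 21.95
tool_pos: [0.4426, 0.3197, 0.0184]
ee_rot: [3.14, 0.004, -3.052]
wrist_force: [0.7, 0.5, -0.1]
width: 0.0468
t 21.95 pos [0.4426 0.3197 0.0184] case [-0.1522  0.3353  0.0184] F [ 0.7  0.5 -0.1] w 0.0468
d now-axes [ 0.07 -0.09 -0.14] rot [0.02 0.05 0.01] d in final axes [ 0.07 -0.09 -0.14]
```

View pics/w20.png

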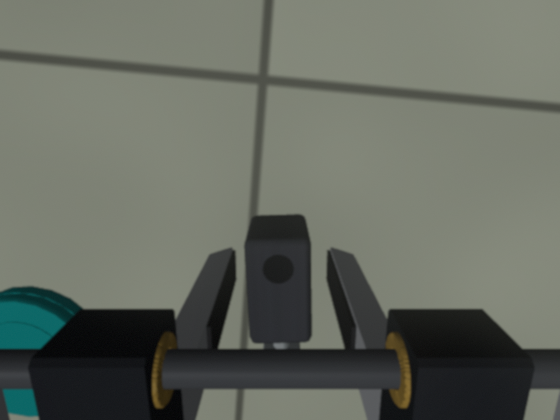

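```bash
python3 -m inch '[{"grip":0.5,"dx":0.05,"dy":-0.06,"dz":-0.12,"rx":0,"ry":0,"rz":0},{"grip":0,"dx":0,"dy":0,"dz":0,"rx":0,"ry":0,"rz":0},{"grip":0,"dx":0,"dy":0,"dz":0,"rx":0,"ry":0,"rz":0},{"grip":0,"dx":0,"dy":0,"dz":0,"rx":0,"ry":0,"rz":0},{"grip":0,"dx":0,"dy":0,"dz":-0.4,"rx":0,"ry":0,"rz":0},{"grip":0,"dx":0,"dy":0,"dz":-0.9,"rx":0,"ry":0,"rz":0},{"grip":0,"dx":0,"dy":0,"dz":-0.9,"rx":0,"ry":0,"rz":0},{"grip":0,"dx":0,"dy":0,"dz":-0.9,"rx":0,"ry":0,"rz":0},{"grip":0,"dx":0,"dy":0,"dz":-0.9,"rx":0,"ry":0,"rz":-0.42},{"grip":0,"dx":0,"dy":0,"dz":0,"rx":0,"ry":0,"rz":0}]'; python3 go.py case 0 0.05 0.12
python3 - <<'E'
from h import *
s=cams.snapshot("wrist");cv2.imwrite("pics/w21.png",s["frame"][:,:,::-1])
s=cams.snapshot("scene");crop(s,320,80,460,200,5,"s21.png")
E
```

```text
time: 23.25
tool_pos: [0.4406, 0.3173, 0.1266]
ee_rot: [3.141, 0.004, -3.015]
wrist_force: [0.4, 0.7, -1.2]
width: 0.0277
t 23.25 pos [0.4406 0.3173 0.1266] case [-0.1545  0.3331  0.1266] F [ 0.4  0.7 -1.2] w 0.0277
d now-axes [ -6.22 -11.3    0.28] rot [ 0.01  0.05 -0.04] d in final axes [ -6.18 -11.33   0.26]
```

View pics/w21.png

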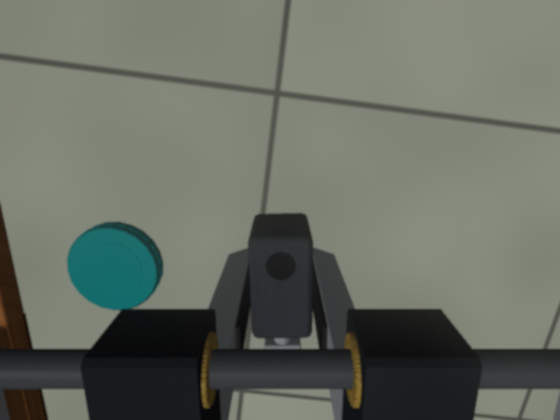

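View pics/s21.png

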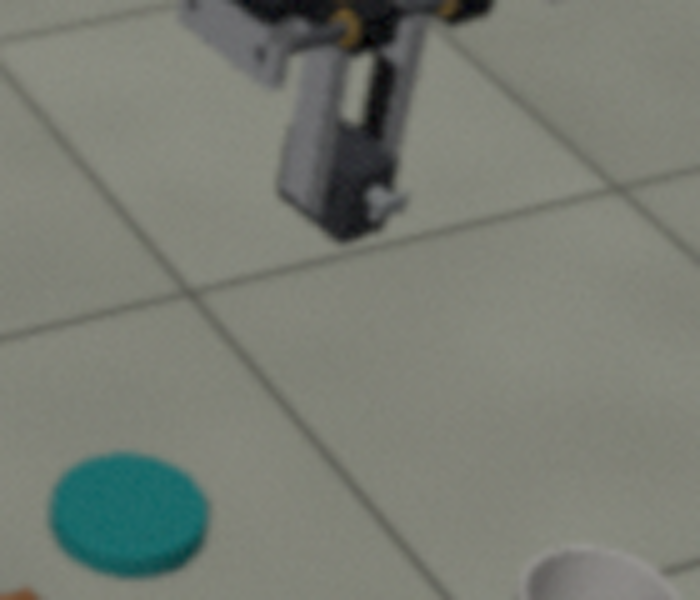

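```bash
python3 -m inch '[{"grip":0,"dx":-0.4,"dy":-1,"dz":0,"rx":0,"ry":0,"rz":0},{"grip":0,"dx":-0.5,"dy":-1,"dz":0,"rx":0,"ry":0,"rz":0},{"grip":0,"dx":-0.5,"dy":-1,"dz":0,"rx":0,"ry":0,"rz":0},{"grip":0,"dx":-0.5,"dy":-1,"dz":0,"rx":0,"ry":0,"rz":0},{"grip":0,"dx":-0.5,"dy":-1,"dz":0,"rx":0,"ry":0,"rz":0},{"grip":0,"dx":-0.6,"dy":-1,"dz":0,"rx":0,"ry":0,"rz":0},{"grip":0,"dx":-0.6,"dy":-1,"dz":0,"rx":0,"ry":0,"rz":0},{"grip":0,"dx":-0.6,"dy":-1,"dz":0,"rx":0,"ry":0,"rz":0},{"grip":0,"dx":-0.6,"dy":-1,"dz":0,"rx":0,"ry":0,"rz":0},{"grip":0,"dx":-0.6,"dy":-1,"dz":0,"rx":0,"ry":0,"rz":0},{"grip":0,"dx":-0.5,"dy":-0.9,"dz":0,"rx":0,"ry":0,"rz":0},{"grip":0,"dx":0,"dy":0,"dz":0,"rx":0,"ry":0,"rz":0}]'; python3 go.py case -0.005 0.05 0.075
```

```text
time: 24.85
tool_pos: [0.6131, 0.0543, 0.0988]
ee_rot: [-3.139, -0.04, -3.018]
wrist_force: [-0.8, 0.4, -1.2]
width: 0.0277
t 24.85 pos [0.6131 0.0543 0.0988] case [-0.0176  0.05    0.0988] F [-0.8  0.4 -1.2] w 0.0277
d now-axes [-0.54  0.01  0.93] rot [-0.03 -0.45 -0.08] d in final axes [-0.5   0.    0.95]
```

```bash
python3 -m inch '[{"grip":0,"dx":-0.52,"dy":0,"dz":0,"rx":0,"ry":-0.45,"rz":-0.08},{"grip":0,"dx":0,"dy":0,"dz":0.4,"rx":0,"ry":0,"rz":0},{"grip":0,"dx":0,"dy":0,"dz":0.3,"rx":0,"ry":0,"rz":0},{"grip":0,"dx":0,"dy":0,"dz":0,"rx":0,"ry":0,"rz":0}]'; python3 go.py case -0.005 0.05 0.052
python3 - <<'E'
from h import *
s=cams.snapshot("wrist");cv2.imwrite("pics/w22.png",s["frame"][:,:,::-1])
s=cams.snapshot("scene");crop(s,200,150,380,290,4.4,"s22.png")
E
```

```text
time: 25.35
tool_pos: [0.6229, 0.0581, 0.0769]
ee_rot: [-3.141, -0.007, -3.01]
wrist_force: [0.1, 0.2, -1.7]
width: 0.0283
t 25.35 pos [0.6229 0.0581 0.0769] case [-0.0073  0.0525  0.0769] F [ 0.1  0.2 -1.7] w 0.0283
d now-axes [-0.1 -0.1  1. ] rot [-0.   -0.08  0.02] d in final axes [-0.09 -0.1   1.  ]
```

View pics/w22.png

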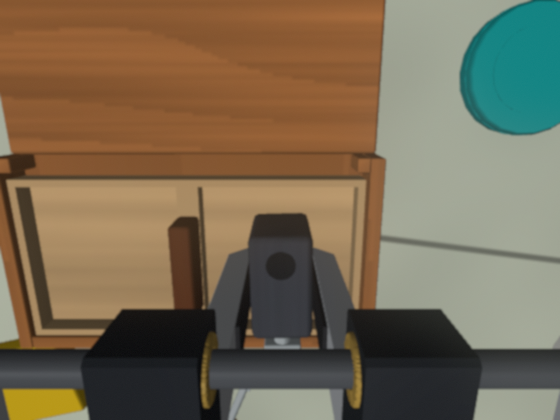

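View pics/s22.png

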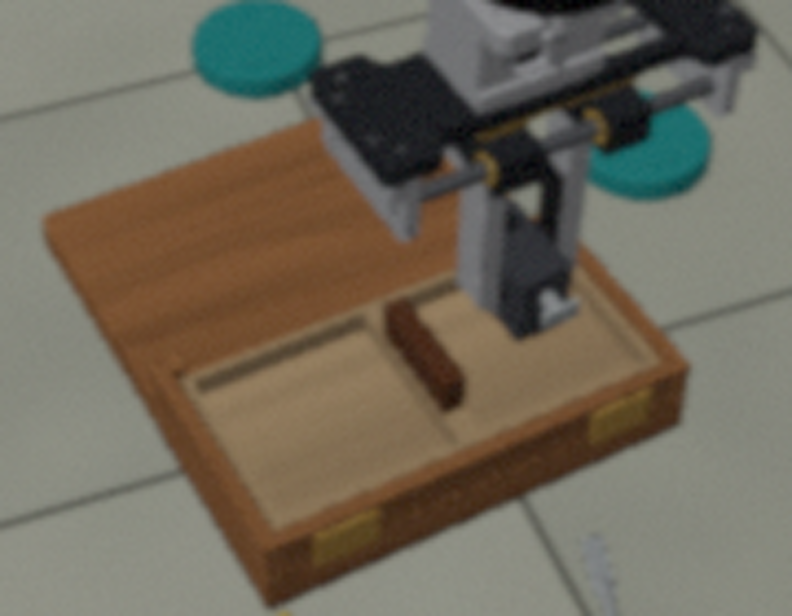

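```bash
python3 -m inch '[{"grip":0,"dx":-0.05,"dy":-0.1,"dz":0.3,"rx":0,"ry":-0.08,"rz":0},{"grip":0,"dx":0,"dy":0,"dz":0.3,"rx":0,"ry":0,"rz":0},{"grip":0,"dx":0,"dy":0,"dz":0.2,"rx":0,"ry":0,"rz":0},{"grip":0,"dx":0,"dy":0,"dz":0.1,"rx":0,"ry":0,"rz":0},{"grip":0,"dx":0,"dy":0,"dz":0,"rx":0,"ry":0,"rz":0}]'; python3 go.py case -0.005 0.05 0.0515
```

```text
time: 26.08
tool_pos: [0.6255, 0.0554, 0.0543]
ee_rot: [-3.141, 0.003, -3.01]
wrist_force: [0.2, -1.0, -1.9]
width: 0.028
t 26.07 pos [0.6255 0.0554 0.0543] case [-0.0052  0.0495  0.0543] F [ 0.2 -1.  -1.9] w 0.028
d now-axes [-0.01  0.02  0.11] rot [-0.01  0.03  0.02] d in final axes [-0.01  0.02  0.11]
```

```bash
python3 -m inch '[{"grip":0,"dx":0,"dy":0,"dz":0.1,"rx":0,"ry":0,"rz":0},{"grip":0,"dx":0,"dy":0,"dz":0.05,"rx":0,"ry":0,"rz":0}]'; python3 go.py case -0.005 0.05 0.0515
```

```text
time: 26.32
tool_pos: [0.626, 0.0554, 0.0529]
ee_rot: [-3.141, 0.005, -3.01]
wrist_force: [-3.8, -0.4, 5.2]
width: 0.0275
t 26.32 pos [0.626  0.0554 0.0529] case [-0.0047  0.0495  0.0529] F [-3.8 -0.4  5.2] w 0.0275
d now-axes [0.01 0.02 0.06] rot [-0.01  0.05  0.02] d in final axes [0.01 0.02 0.06]
```

```bash
python3 -m inch '[{"grip":0.46,"dx":0,"dy":0,"dz":0,"rx":0,"ry":0,"rz":0},{"grip":0.46,"dx":0,"dy":0,"dz":0,"rx":0,"ry":0,"rz":0},{"grip":0.46,"dx":0,"dy":0,"dz":-0.4,"rx":0,"ry":0,"rz":0},{"grip":0.46,"dx":0,"dy":0,"dz":-0.8,"rx":0,"ry":0,"rz":0},{"grip":0.46,"dx":0,"dy":0,"dz":-1,"rx":0,"ry":0,"rz":0},{"grip":0.46,"dx":0.3,"dy":0,"dz":-1,"rx":0,"ry":0,"rz":0},{"grip":0.46,"dx":1,"dy":0,"dz":-0.8,"rx":0,"ry":0,"rz":0},{"grip":0.46,"dx":1,"dy":0,"dz":-0.5,"rx":0,"ry":0,"rz":0},{"grip":0.46,"dx":1,"dy":0,"dz":0,"rx":0,"ry":0,"rz":0},{"grip":0.46,"dx":1,"dy":0,"dz":0,"rx":0,"ry":0,"rz":0},{"grip":0.46,"dx":1,"dy":0,"dz":0,"rx":0,"ry":0,"rz":0},{"grip":0.46,"dx":0,"dy":0,"dz":0,"rx":0,"ry":0,"rz":0}]'
python3 - <<'E'
from h import *
s=cams.snapshot("scene");crop(s,200,150,380,290,4.4,"s23.png")
s=cams.snapshot("top");cv2.imwrite("pics/t23.png",s["frame"][:,:,::-1]);crop(s,215,140,350,240,5.9,"t24.png")
E
```

```text
time: 27.82
tool_pos: [0.4937, 0.0377, 0.1751]
ee_rot: [-3.139, 0.018, -3.01]
wrist_force: [1.7, 0.3, -0.2]
width: 0.0435
```

View pics/s23.png

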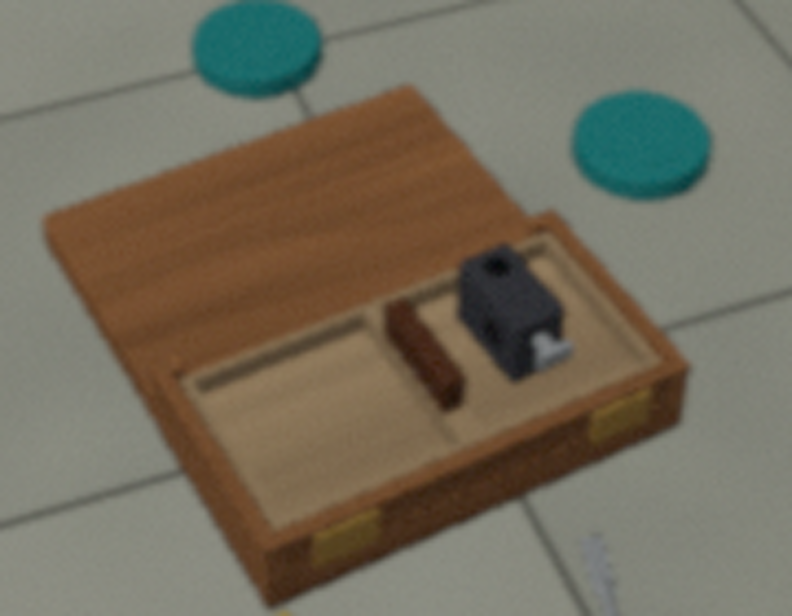

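View pics/t23.png

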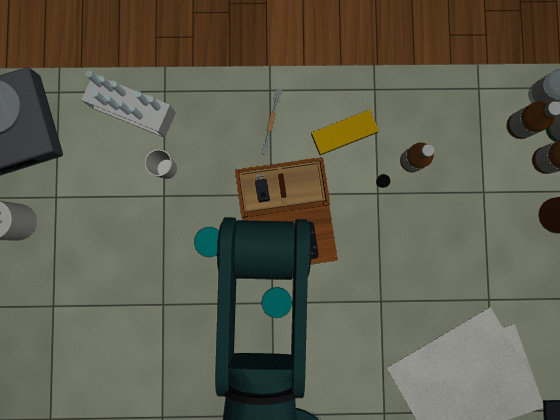

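View pics/t24.png

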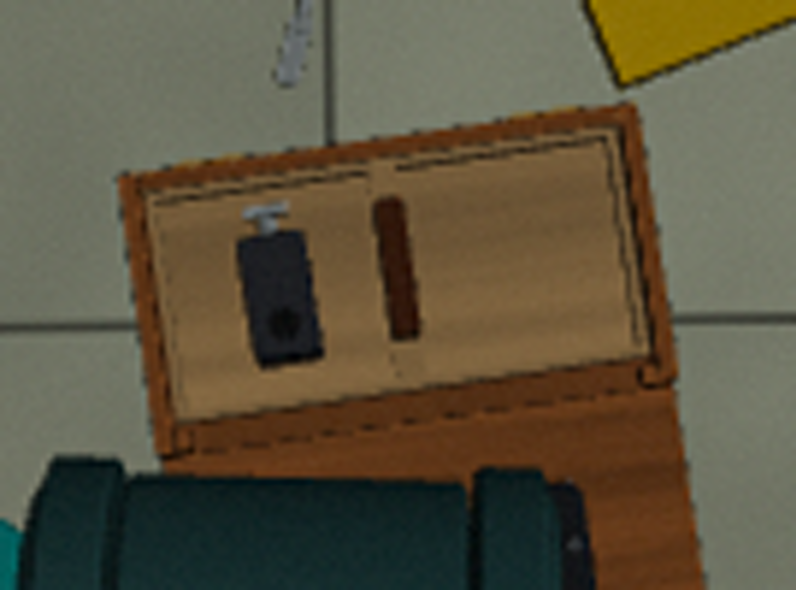

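```bash
python3 -c "
from bench import robot
print(robot.close_job())"
```

```text
the job is handed in; nothing more can be done
None
```

The case is packed in the order you asked, and I handed the job in at about 28 s of the 72 s allowed.

- **Tins:** I pushed both silver tins along the board with the half-open fingers, and they dropped flat into their pockets. A scene-camera picture confirmed both. I did not touch the two turquoise look-alikes.
- **Tray:** I lifted it by its grip and lowered it into the case. It seated at the expected height (TCP z = 52 mm) with about 4 N of contact force. Later pictures show it level and inside the walls.
- **Boss head:** I released it upright in the left compartment. The gripper is clear of everything.

**Last checks:** The last scene and top pictures show the tray and boss head in place and the bystanders where they started. The arm was clear of the case and tray.

**Small disagreements:**
- The top, scene and wrist cameras placed the case 2 to 6 mm apart. I used a value between them, corrected from the fingers seen in the wrist view.
- The fingertips briefly touched the board at about 27 N (28 N with the sideways part) before the first push, so I raised them 4 mm.
- The tins are hidden under the tray now, so they were last seen just before the tray went in.

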